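Drive a stuck dead battery cell out of a torch barrel into the tub

TASK

An old leaking battery cell is stuck in the torch barrel clamped in the vice: stand the empty white tub on the worktop under the barrel's flared head end, then push the cell out with the wooden dowel, entering at the narrow tail end, so that it drops straight into the tub. The cell must not touch the gripper's fingers or land on the worktop. Finally draw the dowel out and lay it flat on the worktop or back in its tray, and leave the cans, the bottle and the bin standing where they are.

Things in the scene. Friction and masses are not known exactly. Their poses are not given: they have to be found in the camera images.
- exit (a point): Centre of the open flared head end (the cell's way out) of a level aluminium torch barrel, 110 mm above the worktop. Barrel 160 mm long, 43 mm outside diameter (50 mm over the flare, its last 18 mm), bore 36 mm, clamped and immovable. Frame: y along the barrel from this end to the tail end (push along -y), z up. The worktop below and beyond both barrel ends is free.
- mouth (a point): Centre of the barrel's narrow tail end, where the dowel enters; axes as exit and 160 mm from it along +y, 110 mm above the worktop. The opening is 31 mm in diameter over the first 12 mm (too narrow for the cell), then 36 mm.
- vise: Fixed grey table vice that clamps the barrel; origin on the worktop under the barrel's axis, 75 mm from the head end and 85 mm from the tail end; y along the barrel to the tail end. Foot: disc 104 mm in diameter. Jaws: to 30 mm either way along y, 51 mm either way along x, 121 mm high. Screw and T-bar: to 111 mm along -x, 78 mm high. Foot lever: to 95 mm along +x, 26 mm high.
- cell: Dead D cell, blue with a copper band, 33 mm diameter, 60.5 mm long, about 140 g; origin at its centre, y along its axis. It lies 7 to 30 mm inside the head end, jammed by a sprung strip in the barrel's roof: 5 to 12 N moves it. With its rear face 35 mm from the head end it comes free, and pushed on it tips off the end; a dowel tip flush with the head end has surely pushed it out.
- stick_center (a point): Centre of the round beech dowel, 24 mm diameter, 200 mm long, about 65 g, ends alike with a 6 mm bevel to 18 mm; y along it. It starts level in the tray's groove, axis 36 mm above the worktop, where only its middle can be gripped; gripped there it does not reach through the barrel, so put it down and take it again near one end. On the worktop its axis is 12 mm high; it hardly rolls.
- tray: Fixed wooden tool tray; origin on the worktop under the middle of the dowel's groove, y along the groove. Groove walls stand 52 mm high, above the dowel's top, except at the finger well: 30 mm either way along y from the middle, open to both sides along x, floor 10 mm high. The tray reaches to 116 mm either way along y, 38 mm along +x, 74 mm along -x (there a screwdriver, 30 mm high).
- tub_center (a point): Centre (half-way up, 25 mm above its underside) of the empty white open-topped plastic tub: 66 mm wide (x), 122 mm long (y), 50 mm high (z), with walls and floor 3 mm thick, about 45 g; it starts standing on the worktop; it starts standing on the worktop. It can be gripped across its width.
- can_a: Empty aluminium drinks can with a yellow band, standing, 66 mm diameter, 115 mm high; origin at the centre of its underside. To be left alone.
- can_b: Empty aluminium drinks can with a white band, standing, 66 mm diameter, 115 mm high; origin at the centre of its underside. To be left alone.
- bottle: Green glass bottle, standing, 74 mm diameter, 280 mm high; origin at the centre of its underside. To be left alone.
- bin: Round stainless steel bin with a flip lid, 198 mm diameter (hinge block to 113 mm from the centre), 285 mm high; origin at the centre of its underside. To be left alone.
Things that resemble listed ones, but are neither listed nor needed, are in the scene too. What is shaped like the part that bears tub_center but pink is not meant.

How it is judged:
By the outcome, as a careful person would: the job done as asked, in the order asked, and still so for the second after the job is handed in, with the robot touching nothing.
It also fails if it takes over 72 s, if anything falls off the work surface, if the arm or the gripper's body presses on something with over 40 N, if the wrist force passes 120 N, or if a joint passes its speed limit or range.

ROBOT

A 7-joint arm with a two-finger parallel gripper is mounted at the origin on the work surface. World frame = base frame: x ahead of the robot, y to its left, z up, the work surface at z = 0. Lengths are in m, angles in rad, forces in N, time in s.
With the tool pointing down it reaches from about 0.4 to 0.85 m from the base axis. Payload 10.4 kg.
Tool frame: the origin (TCP) lies between the finger pads; the fingertips stand tip_extent ahead of it and the grasp point (between the pads) lies 2 mm behind it (tip_extent is the distance from the TCP to the fingertips, in m); z points along the fingers, y is the direction in which the jaws open and shut (so a half turn about z gives the same grasp; the last joint's range is limited). The gripper opens to 87 mm and grips with 3 to 60 N. Pads are 19 mm wide; open, the fingers measure 117 mm over their backs; the gripper's body (75 mm by 190 mm) begins 51 mm behind the grasp point.
Start: joints at [-1.352, 0.332, -0.065, 1.46, 0.022, 1.35, -0.088], TCP at [0.15, 0.607, 0.24] pointing down, gripper open.
Joint ranges: [-2.6, 2.6], [-0.5, 2.12], [-1.47, 1.34], [0.16, 2.42], [-1.27, 4.41], [0.06, 2.06], [-2.6, 2.6]. Speed limits (rad/s): [2.22, 2.22, 2.79, 2.79, 3.14, 3.14, 3.14].

INTERFACE

Orientations are given as a unit quaternion [x, y, z, w].
In Python, from bench import read_state, camera, camera_params, close_job, tip_extent gives the robot as it stands. The module is installed in compiled form; this text tells all that it offers.
- The arm moves only by the tool send_rows, never from a script. Its argument "steps" is a list of rows, each a list of 7 numbers: the turn, a rotation vector about the tool's x, y, z in degrees, then the shift along the tool's x, y, z in m, then the gripper's target within -1 to 1 (shut at 1, half-way at 0, fully open at -1). In form: [[ax, ay, az, x, y, z, jaw], ...]. A call has exactly 10 rows; each row shifts and turns the pose as measured when the row begins, along the tool's axes as they then stand; what a row does not reach is not made up. A row lasts 1/10 s, in which the tool goes at most 50 mm and 8.59 degrees, less where a joint would pass 70% of its speed; a pose out of reach is approached as far as the arm can. A call with a gripper value outside its range is refused whole. The fingers move at their own pace and stop on an object; "force" is the grip in N (left out, the last holds). Time passes only in rows, so rows that do not move let the fingers close, or fill a call up. It gives the time, the measured TCP pose, the force and the opening at its end, in the units of the state.
- read_state(): the state, without advancing time (a new reading comes with each control period).
- camera(name): name is "scene" or "top"; returns (picture, depth): 480x640x3 uint8, blue, green, red; 480x640 float32, m along the optical axis (not along the pixel's ray), 0 where there is no reading.
- camera_params(name): a dict with "camera_matrix" (3x3 intrinsics, pixels), "world_from_camera" (4x4, takes a point from camera to world coordinates). Camera axes: x right, y down, z forward; pixel columns grow to the right and rows downward; lengths in m; the calibration is good to about 2 mm. A picture is of the moment at which its call begins. camera_params takes no time and is no camera call.
- close_job(): hands the job in, once; it reports no verdict.
The state is a dict: "time": time; "joint_positions": joint angles; "joint_vel": joint speeds; "joint_torque": joint torques, N m; "ee_pos": TCP position; "eef_rot": TCP orientation; "ft_force": force on the tool from outside, world axes, zero at the start; "torque": the same for the moment, N m; "width": finger opening in m.
Only numpy, scipy, OpenCV 4.12 (cv2) and the standard library are available. Lean on these libraries where they do the work, as an engineer would, in place of code of your own. Each camera call takes 0.05 s, during which the arm holds its last target.

## Working session

There is one attempt and no reset: what is moved stays moved. The work goes in short steps, Python scripts to look and compute and a tool call to move; the robot and the scene stay as the last step left them, time stands still between calls to the robot, and variables do not carry over. Pictures are saved under pics/ and viewed, and the job is handed in when it is done.

Besides the shell and the picture viewer there is one more tool, called after "Request:" by a JSON object that holds its "method" and its "body". send_rows: Moves the arm, as the interface text tells. Its arguments: {"type":"object","properties":{"steps":{"type":"array"},"force":{"type":"number"}},"required":["steps"]}

```bash
mkdir -p pics; python3 - <<'E'
from bench import *
import cv2,numpy as np
for n in("scene","top"):
    im,d=camera(n);cv2.imwrite(f"pics/{n}0.png",im);np.save(f"{n}0.npy",d);p=camera_params(n);print(n,np.round(p["camera_matrix"],1).tolist(),np.round(p["world_from_camera"],3).tolist())
print(tip_extent);print(read_state())
E
```

```text
scene [[532.6, 0.0, 318.2], [0.0, 532.6, 243.1], [0.0, 0.0, 1.0]] [[0.681, 0.458, -0.571, 1.187], [0.732, -0.416, 0.54, -0.724], [0.01, -0.786, -0.619, 0.864], [0.0, 0.0, 0.0, 1.0]]
top [[446.4, 0.0, 318.6], [0.0, 446.4, 243.4], [0.0, 0.0, 1.0]] [[0.014, -0.988, 0.155, 0.319], [-1.0, -0.012, 0.017, -0.044], [-0.015, -0.155, -0.988, 1.344], [0.0, 0.0, 0.0, 1.0]]
0.017
{'time': 0.1, 'joint_positions': array([-1.35162122,  0.33278868, -0.0646873 ,  1.4608339 ,  0.02164409,
        1.34991047, -0.08849625]), 'joint_vel': array([ 8.11693193e-04, -1.76715185e-03, -2.05473017e-03,  1.73267895e-03,
        1.67404150e-04,  6.95649701e-04,  8.40794905e-05]), 'joint_torque': array([ 7.52890646e-04, -6.24546361e+01,  2.43429939e-02, -3.90722144e+01,
       -6.12749881e-02,  3.64918553e-02,  1.49625055e-05]), 'ee_pos': array([0.14958916, 0.60650787, 0.23885714]), 'eef_rot': array([ 1.20583307e-01,  9.92703017e-01, -6.21625669e-04, -2.34659627e-05]), 'ft_force': array([-0.47889901, -0.99884165, -0.58741967]), 'torque': array([-0.06950548, -0.01167611, -0.02976329]), 'width': 0.0868053052407234}
```

View pics/top0.png

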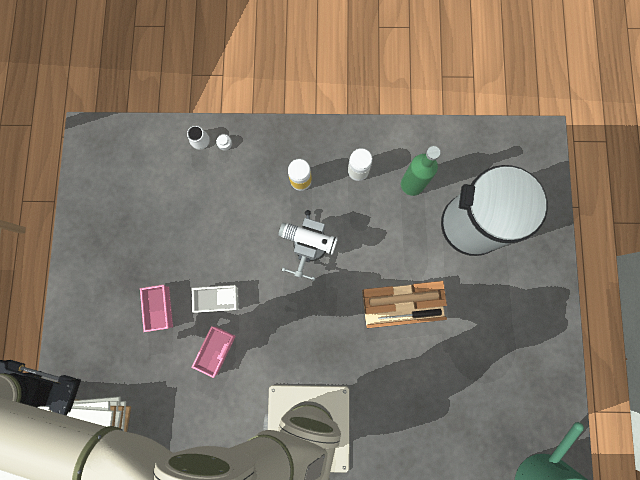

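View pics/scene0.png

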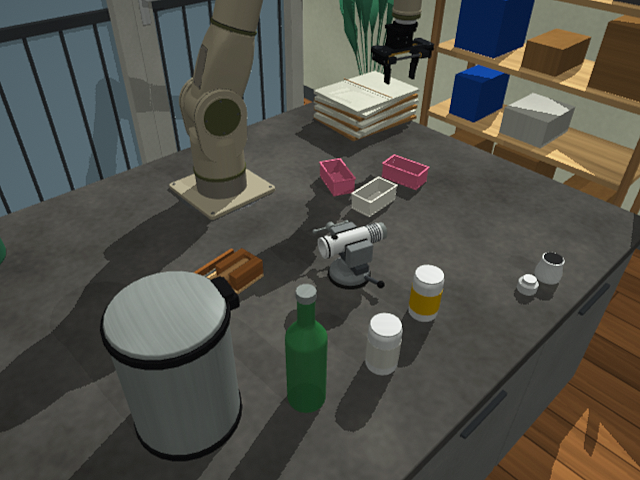

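The top view shows one white tub at (215,298), with pink decoys at (155,307) and (213,352). The barrel is at (308,237) and the tray and dowel at (405,300). I'll enlarge these to tell the barrel's ends apart and confirm the tub.

```bash
python3 - <<'E'
import cv2,numpy as np
t=cv2.imread("pics/top0.png");s=cv2.imread("pics/scene0.png")
a=cv2.resize(t[190:290,260:360],(400,400),interpolation=cv2.INTER_CUBIC)
b=cv2.resize(s[200:300,300:400],(400,400),interpolation=cv2.INTER_CUBIC)
cv2.imwrite("pics/c1.png",np.hstack([a,b]))
a=cv2.resize(t[260:340,350:450],(400,320),interpolation=cv2.INTER_CUBIC)
b=cv2.resize(t[260:340,160:260],(400,320),interpolation=cv2.INTER_CUBIC)
cv2.imwrite("pics/c2.png",np.hstack([a,b]))
E
```

```text
(no output)
```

View pics/c1.png

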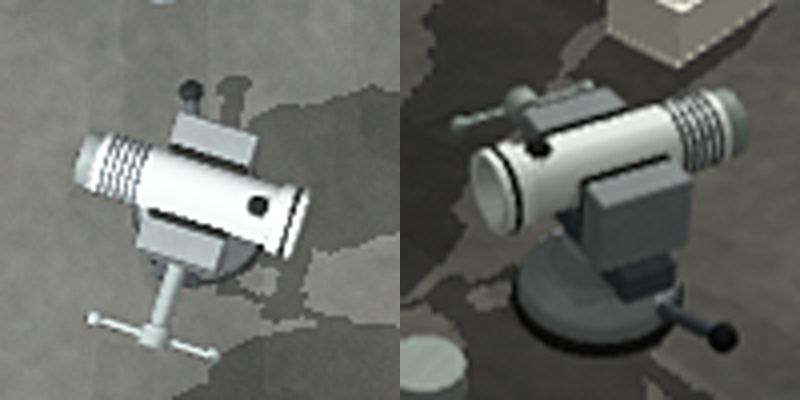

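View pics/c2.png

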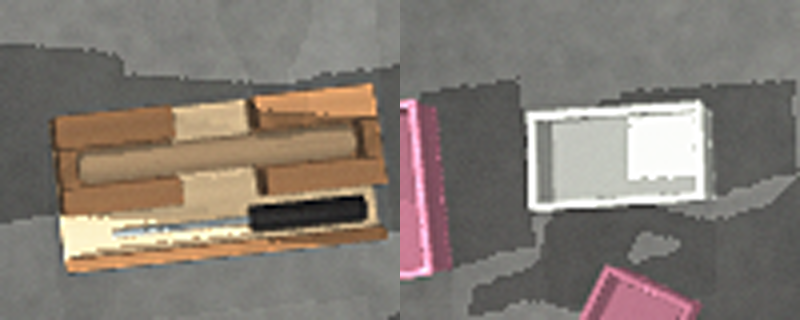

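Crops: the flared head with the black ring is at the right end (top px ~335,242, towards -y). The narrow ridged tail is at the left (px ~280,230). The T-bar is on the -x side, which fits the description. The white tub at (215,298) is the only white one. Now I'll measure.

```bash
cat > h.py <<'E'
import cv2,numpy as np
from bench import *
def pts(name,d):
    p=camera_params(name);K=p["camera_matrix"];T=p["world_from_camera"]
    v,u=np.mgrid[0:480,0:640];X=np.stack([(u-K[0,2])/K[0,0]*d,(v-K[1,2])/K[1,1]*d,d],-1)
    W=X@T[:3,:3].T+T[:3,3];W[d==0]=np.nan;return W
def ray(name,uv,z):
    p=camera_params(name);K=p["camera_matrix"];T=p["world_from_camera"]
    uv=np.atleast_2d(uv).astype(float)
    c=np.c_[(uv[:,0]-K[0,2])/K[0,0],(uv[:,1]-K[1,2])/K[1,1],np.ones(len(uv))]@T[:3,:3].T
    return T[:3,3]+c*((z-T[2,3])/c[:,2])[:,None]
def proj(name,P):
    p=camera_params(name);K=p["camera_matrix"];T=np.linalg.inv(p["world_from_camera"])
    c=np.atleast_2d(P)@T[:3,:3].T+T[:3,3];q=c@K.T;return q[:,:2]/q[:,2:]
E
python3 - <<'E'
from h import *
Wt=pts("top",np.load("top0.npy"));Ws=pts("scene",np.load("scene0.npy"))
t=cv2.imread("pics/top0.png");s=cv2.imread("pics/scene0.png")
for n,W,im in(("top",Wt,t),("scene",Ws,s)):
    c0=ray("top",[308,237],0.12)[0]
    m=(np.abs(W[...,0]-c0[0])<.13)&(np.abs(W[...,1]-c0[1])<.13)&(W[...,2]>.1225)&(W[...,2]<.145)
    P=W[m];xy=P[:,:2]
    l=cv2.fitLine(xy.astype(np.float32),cv2.DIST_HUBER,0,.001,.001).ravel()
    dr=l[:2]*np.sign(l[1]);a=(xy-l[2:])@dr
    print(n,len(P),"dir",dr,np.degrees(np.arctan2(dr[1],dr[0])),"ends",l[2:]+dr*a.min(),l[2:]+dr*a.max(),"len",np.ptp(a),"ztop",np.percentile(P[:,2],[50,95,99]))
    # table height check
    print("table",np.nanmedian(W[...,2][(np.abs(W[...,2])<.02)]))
def tub(n,W,im,c,lo,hi,mask,r=.09):
    m=(np.hypot(W[...,0]-c[0],W[...,1]-c[1])<r)&(W[...,2]>lo)&(W[...,2]<hi)&mask
    P=W[m][:,:2];R=cv2.minAreaRect(P.astype(np.float32));print(n,len(P),R)
hsv=cv2.cvtColor(t,cv2.COLOR_BGR2HSV);hs=cv2.cvtColor(s,cv2.COLOR_BGR2HSV)
c=ray("top",[215,298],.05)[0]
tub("tub top",Wt,t,c,.043,.06,hsv[...,1]<60);tub("tub scene",Ws,s,c,.043,.06,hs[...,1]<60)
c=ray("top",[404,299],.048)[0];print("stick c0",c)
for n,W in(("top",Wt),("scene",Ws)):
  for r,lo,hi,k in((.13,.042,.0495,"stick?"),(.14,.0505,.056,"walls")):
    m=(np.hypot(W[...,0]-c[0],W[...,1]-c[1])<r)&(W[...,2]>lo)&(W[...,2]<hi)
    R=cv2.minAreaRect(W[m][:,:2].astype(np.float32));print(n,k,m.sum(),R)
for k,p,z in(("canA",[299,167],.115),("canB",[360,157],.115),("bottle",[433,153],.28),("bin",[508,203],.285)):
    print(k,ray("top",p,z)[0])
E
```

```text
top 749 dir [0.29345733 0.9559722 ] 72.934944 ends [ 0.50581657 -0.06651732] [0.55255762 0.08574722] len 0.1592771666594731 ztop [0.12831603 0.13453816 0.13696237]
table -0.0005948176460146559
scene 631 dir [0.28405842 0.958807  ] 73.49742 ends [ 0.51708356 -0.07529796] [0.56271013 0.07870936] len 0.16062390952713002 ztop [0.12824531 0.13276366 0.13425296]
table -0.0014055013108658088
tub top 247 ((0.35740339756011963, 0.2802312970161438), (0.07011851668357849, 0.12747065722942352), 4.384102821350098)
tub scene 235 ((0.3614647686481476, 0.2746870517730713), (0.07399314641952515, 0.13095872104167938), 5.231475830078125)
stick c0 [ 0.36366011 -0.2693157   0.048     ]
top stick? 699 ((0.36918991804122925, -0.27056264877319336), (0.0717037096619606, 0.23278722167015076), 6.845791339874268)
top walls 539 ((0.36902040243148804, -0.26956838369369507), (0.07159899175167084, 0.2299393117427826), 6.739914894104004)
scene stick? 454 ((0.36817827820777893, -0.21843719482421875), (0.07861672341823578, 0.11633571237325668), 11.40993881225586)
scene walls 230 ((0.36631983518600464, -0.20369863510131836), (0.07229152321815491, 0.08467411249876022), 5.82938814163208)
canA [0.73288128 0.03658119 0.115     ]
canB [ 0.76433933 -0.13798172  0.115     ]
bottle [ 0.71649299 -0.30626824  0.28      ]
bin [ 0.58964964 -0.48260448  0.285     ]
```

```bash
python3 - <<'E'
from h import *
from scipy.optimize import least_squares
t=cv2.imread("pics/top0.png");s=cv2.imread("pics/scene0.png")
ims={"top":t,"scene":s}
A=[]
for n in("top","scene"):
    W=pts(n,np.load(n+"0.npy"))
    m=(np.abs(W[...,0]-.53)<.09)&(np.abs(W[...,1]-.005)<.11)&(W[...,2]>.1235)&(W[...,2]<.145)
    P=W[m]
    def f(q,P,free):
        d=np.array([np.cos(q[0]),np.sin(q[0]),0]);nrm=np.array([-d[1],d[0],0])
        return np.hypot(P@nrm-q[1],P[:,2]-(q[2] if free else .11))-.0215
    for free in(0,1):
        q=[1.277,-.5,.11]
        PP=P
        for it in range(3):
            r=least_squares(f,q,args=(PP,free),loss="soft_l1",f_scale=.001);q=r.x
            a=P@np.array([np.cos(q[0]),np.sin(q[0]),0])
            lo,hi=np.percentile(a,[.5,99.5]);k=(a>lo+.025)&(a<hi-.04);PP=P[k]
        d=np.array([np.cos(q[0]),np.sin(q[0])]);nn=np.array([-d[1],d[0]])
        print(n,free,np.degrees(q[0]),q[1:],"exit",d*a.min()+nn*q[1],"mouth",d*a.max()+nn*q[1],np.ptp(a),np.std(f(q,PP,free)))
# pixel ends in top view
E
```

```text
top 0 72.92281424186127 [-0.50394629  0.11      ] exit [ 0.50667501 -0.06677989] mouth [0.55344868 0.08547599] 0.1592784651254766 0.005954517180879716
top 1 72.80450003967783 [-0.50357685  0.10958257] exit [ 0.50649333 -0.06671438] mouth [0.55358495 0.08545636] 0.1592907866167616 0.005903123618258033
scene 0 72.1182959354641 [-0.50513799  0.11      ] exit [ 0.50736977 -0.07255428] mouth [0.55681381 0.08069471] 0.16102783925583836 0.002100467430543151
scene 1 72.72752828732095 [-0.50823778  0.10874671] exit [ 0.5094932  -0.07315503] mouth [0.55725539 0.08045161] 0.1608608922575373 0.0019719936056129556
```

```bash
python3 - <<'E'
from h import *
print(ray("top",[[334.5,246.2],[280,229.1]],.11))
q=[[.5066,-.0667,.11],[.5535,.0855,.11],[.508,-.0728,.11],[.557,.0806,.11]]
print(proj("top",q),proj("scene",q))
t=cv2.imread("pics/top0.png");s=cv2.imread("pics/scene0.png")
a=cv2.resize(t[215:265,270:345],(750,500),interpolation=cv2.INTER_CUBIC);cv2.imwrite("pics/c3.png",a)
b=cv2.resize(s[210:270,310:395],(765,540),interpolation=cv2.INTER_CUBIC);cv2.imwrite("pics/c4.png",b)
E
```

```text
[[ 0.50535196 -0.06718057  0.11      ]
 [ 0.55220731  0.08661879  0.11      ]]
[[334.33181155 245.75629523]
 [280.40931019 228.65328183]
 [336.52009418 245.28674585]
 [282.17997113 227.45180487]] [[322.5215839  246.41591521]
 [382.6653652  228.69106669]
 [320.98585202 247.83047059]
 [382.39537586 230.1761177 ]]
```

View pics/c3.png

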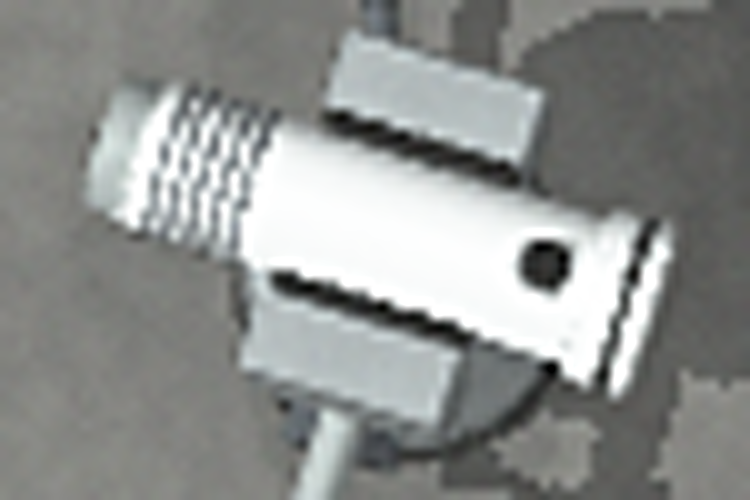

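View pics/c4.png

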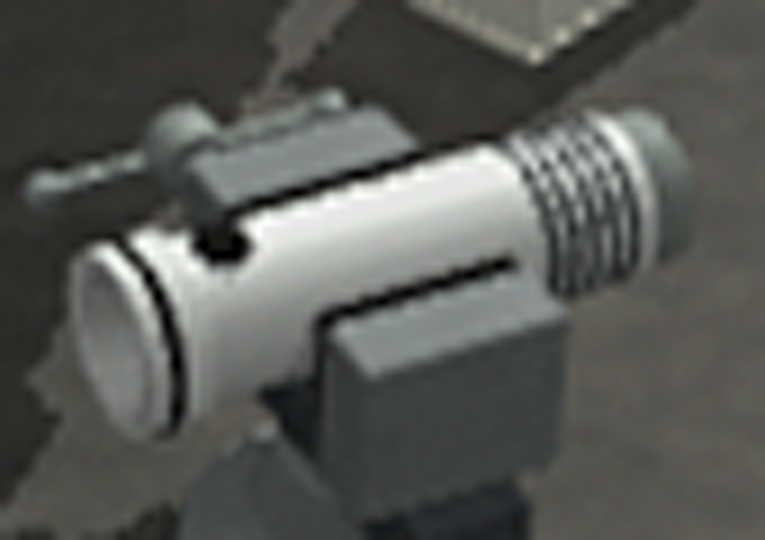

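```bash
cat >> h.py <<'E'
from scipy.spatial.transform import Rotation as Ro
def go(x,y,z,yaw):
    "delta in the current tool axes to a tool-down pose with tool y at yaw (mod 180)"
    s=read_state();R=Ro.from_quat(s["eef_rot"]).as_matrix();p=s["ee_pos"]
    th=np.radians(yaw);ty=np.array([np.cos(th),np.sin(th),0])
    if ty@R[:,1]<0: ty=-ty
    tz=np.array([0,0,-1.]);G=np.c_[np.cross(ty,tz),ty,tz]
    rv=Ro.from_matrix(R.T@G).as_rotvec(degrees=True)
    w=np.array([x,y,z])-p
    print("t",s["time"],"p",np.round(p,4),"yaw",np.round(np.degrees(np.arctan2(R[1,1],R[0,1])),2),"f",np.round(s["ft_force"],1),"w",round(s["width"],4))
    print("rot",np.round(rv,2),"shift now-axes",np.round(R.T@w,4),"shift goal-axes",np.round(G.T@w,4))
E
python3 - <<'E'
from h import *
print(ray("scene",[323,247.8],.11),"stick",ray("top",[[370,301.2],[439.5,295.7],[404.8,298.5]],.044))
go(.361,.253,.16,4.4)
E
```

```text
[[ 0.51098492 -0.06934599  0.11      ]] stick [[ 0.35615548 -0.17214217  0.044     ]
 [ 0.3746459  -0.37220258  0.044     ]
 [ 0.3652613  -0.27233376  0.044     ]]
t 0.1 p [0.1496 0.6065 0.2389] yaw 76.15 f [-0.5 -1.  -0.6] w 0.0868
rot [-6.000e-02  5.000e-02  7.175e+01] shift now-axes [-0.2899 -0.2925  0.0792] shift goal-axes [-0.3687  0.1837  0.0789]
```

Request:
{"method": "send_rows", "body": {"steps": [[0, 0, 0, -0.029, -0.029, 0, -1], [0, 0, 0, -0.029, -0.029, 0, -1], [0, 0, 0, -0.029, -0.029, 0, -1], [0, 0, 0, -0.029, -0.029, 0, -1], [0, 0, 0, -0.029, -0.029, 0, -1], [0, 0, 0, -0.029, -0.029, 0, -1], [0, 0, 0, -0.029, -0.029, 0, -1], [0, 0, 0, -0.029, -0.029, 0, -1], [0, 0, 0, -0.029, -0.029, 0, -1], [0, 0, 0, -0.029, -0.029, 0, -1]]}}

```text
time: 1.1
ee_pos: [0.3643, 0.2448, 0.2345]
eef_rot: [0.116, 0.993, -0.003, -0.002]
ft_force: [1.1, 0.9, -0.9]
width: 0.0872
```

Request:
{"method": "send_rows", "body": {"steps": [[0, 0, 8, 0, 0, 0, -1], [0, 0, 8, 0, 0, 0, -1], [0, 0, 8, 0, 0, 0, -1], [0, 0, 8, 0, 0, 0, -1], [0, 0, 8, 0, 0, 0.01, -1], [0, 0, 8, 0, 0, 0.015, -1], [0, 0, 8, 0, 0, 0.015, -1], [0, 0, 8, 0, 0, 0.015, -1], [0, 0, 8, 0, 0, 0.015, -1], [0, 0, 0, 0, 0, 0, -1]]}}

```text
time: 2.1
ee_pos: [0.3661, 0.2363, 0.1607]
eef_rot: [0.699, 0.715, -0.005, -0.0]
ft_force: [0.0, -0.7, -0.1]
width: 0.0872
```

```bash
python3 - <<'E'
from h import *
im,d=camera("scene");cv2.imwrite("pics/s1.png",im);im,d=camera("top");cv2.imwrite("pics/t1.png",im)
go(.361,.253,.032,4.4)
E
```

```text
t 2.2 p [0.367  0.237  0.1626] yaw 1.69 f [-0.5 -0.4  1. ] w 0.0868
rot [-0.33  0.28 -2.71] shift now-axes [ 0.0168 -0.0048  0.1306] shift goal-axes [ 0.0164 -0.0048  0.1306]
```

View pics/t1.png

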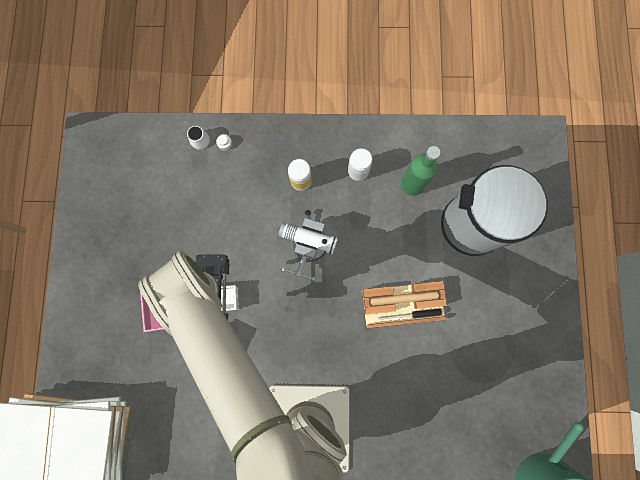

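View pics/s1.png

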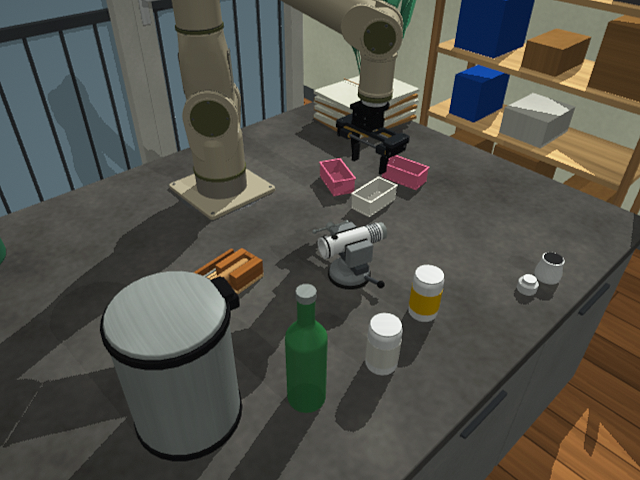

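The pictures show the open gripper about 0.16 m above the white tub (top ~228,297), with the jaws across its width. Next I'll correct the position and lower it.

Request:
{"method": "send_rows", "body": {"steps": [[-0.3, 0.3, -2.7, 0.016, -0.005, 0, -1], [0, 0, 0, 0, 0, 0.02, -1], [0, 0, 0, 0, 0, 0.02, -1], [0, 0, 0, 0, 0, 0.02, -1], [0, 0, 0, 0, 0, 0.02, -1], [0, 0, 0, 0, 0, 0.015, -1], [0, 0, 0, 0, 0, 0.015, -1], [0, 0, 0, 0, 0, 0.01, -1], [0, 0, 0, 0, 0, 0, -1], [0, 0, 0, 0, 0, 0, -1]]}}

```text
time: 3.2
ee_pos: [0.3626, 0.2683, 0.047]
eef_rot: [0.66, 0.751, 0.009, -0.001]
ft_force: [0.7, -0.8, 1.4]
width: 0.0873
```

```bash
python3 - <<'E'
from h import *
im,d=camera("scene");cv2.imwrite("pics/s2.png",cv2.resize(im[90:230,290:470],(720,560),interpolation=cv2.INTER_CUBIC))
go(.361,.253,.032,4.4)
E
```

```text
t 3.25 p [0.3626 0.2683 0.0471] yaw 7.4 f [-0.2  0.3  0.1] w 0.0867
rot [ 0.7  -0.84  3.01] shift now-axes [-0.0152 -0.0037  0.0148] shift goal-axes [-0.0151 -0.0028  0.0151]
```

View pics/s2.png

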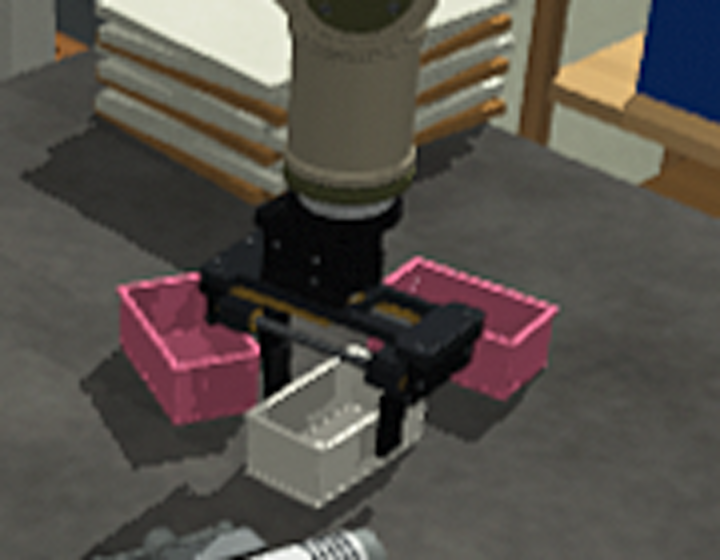

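The fingers straddle the white tub, but the last correction overshot by about 15 mm along its length. I'll correct in small rows.

Request:
{"method": "send_rows", "body": {"steps": [[0.2, -0.2, 0.7, -0.003, -0.001, 0, -1], [0.2, -0.2, 0.7, -0.003, -0.001, 0, -1], [0.1, -0.2, 0.7, -0.003, 0, 0.002, -1], [0, 0, 0, -0.002, 0, 0.003, -1], [0, 0, 0, -0.001, 0, 0.003, -1], [0, 0, 0, 0, 0, 0.003, -1], [0, 0, 0, 0, 0, 0.002, -1], [0, 0, 0, 0, 0, 0, -1], [0, 0, 0, 0, 0, 0, -1], [0, 0, 0, 0, 0, 0, -1]]}}

```text
time: 4.25
ee_pos: [0.3628, 0.2558, 0.0345]
eef_rot: [0.675, 0.738, 0.004, -0.0]
ft_force: [0.1, -0.3, 0.4]
width: 0.0875
```

```bash
python3 - <<'E'
from h import *
go(.361,.253,.032,4.4)
E
```

```text
t 4.25 p [0.3628 0.2558 0.0345] yaw 5.15 f [ 0.1 -0.3  0.4] w 0.0875
rot [ 0.28 -0.3   0.75] shift now-axes [-0.0026 -0.0021  0.0025] shift goal-axes [-0.0026 -0.0021  0.0025]
```

Request:
{"method": "send_rows", "body": {"steps": [[0, 0, 0, 0, 0, 0, 1], [0, 0, 0, 0, 0, 0, 1], [0, 0, 0, 0, 0, 0, 1], [0, 0, 0, 0, 0, 0, 1], [0, 0, 0, 0, 0, 0, 1], [0, 0, 0, 0, 0, 0, 1], [0, 0, 0, 0, 0, 0, 1], [0, 0, 0, 0, 0, 0, 1], [0, 0, 0, 0, 0, 0, 1], [0, 0, 0, 0, 0, 0, 1]], "force": 12}}

```text
time: 5.25
ee_pos: [0.363, 0.256, 0.0348]
eef_rot: [0.675, 0.738, 0.004, -0.0]
ft_force: [0.5, 0.4, 0.0]
width: 0.0656
```

Request:
{"method": "send_rows", "body": {"steps": [[0, 0, 0, 0, 0, -0.004, 1], [0, 0, 0, 0, 0, -0.006, 1], [0, 0, 0, 0, 0, -0.008, 1], [0, 0, 0, 0, 0, -0.008, 1], [0, 0, 0, 0, 0, -0.008, 1], [0, 0, 0, 0, 0, -0.008, 1], [0, 0, 0, 0, 0, -0.006, 1], [0, 0, 0, 0, 0, -0.003, 1], [0, 0, 0, 0, 0, 0, 1], [0, 0, 0, 0, 0, 0, 1]]}}

```text
time: 6.25
ee_pos: [0.363, 0.256, 0.0915]
eef_rot: [0.675, 0.738, 0.005, -0.0]
ft_force: [0.7, -1.0, -0.6]
width: 0.0659
```

```bash
python3 - <<'E'
from h import *
im,d=camera("scene");cv2.imwrite("pics/s3.png",cv2.resize(im[90:230,290:470],(720,560),interpolation=cv2.INTER_CUBIC))
go(.361,.253,.032,4.4)
E
```

```text
t 6.3 p [0.363  0.2559 0.0914] yaw 5.16 f [0.7 1.1 0.1] w 0.066
rot [ 0.38 -0.39  0.76] shift now-axes [-0.0031 -0.0027  0.0593] shift goal-axes [-0.0028 -0.0022  0.0594]
```

View pics/s3.png

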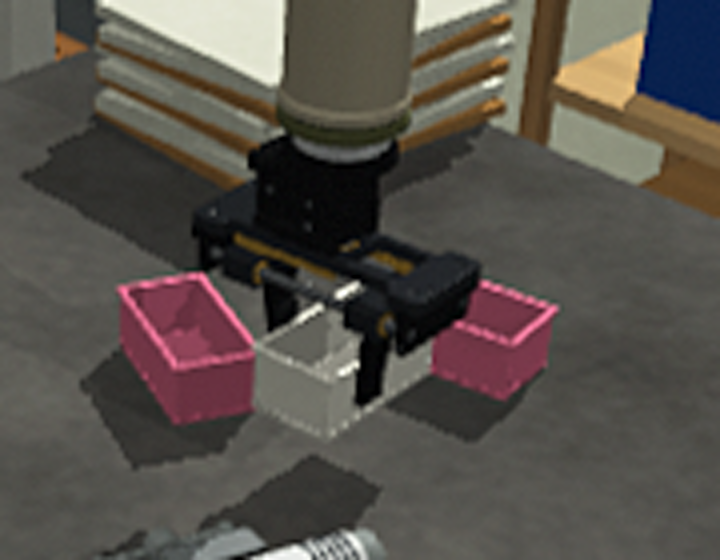

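The tub is held level (opening 66 mm). I'll raise it to 0.19 and stage it beyond the head end.

Request:
{"method": "send_rows", "body": {"steps": [[0, 0, 0.5, 0, 0, -0.01, 1], [0, 0, 3, 0, 0, -0.015, 1], [0, 0, 4, 0, 0, -0.018, 1], [0, 0, 4, 0, 0, -0.018, 1], [0, 0, 4, 0, 0, -0.018, 1], [0, 0, 3, 0, 0, -0.012, 1], [0, 0, 2, 0, 0, -0.005, 1], [0, 0, 1, 0, 0, 0, 1], [0, 0, 0, 0, 0, 0, 1], [0, 0, 0, 0, 0, 0, 1]]}}

```text
time: 7.3
ee_pos: [0.3616, 0.254, 0.1935]
eef_rot: [0.806, 0.592, 0.003, -0.001]
ft_force: [-0.6, -0.4, -0.3]
width: 0.0663
```

```bash
python3 - <<'E'
from h import *
go(.4777,-.1655,.19,-17.1)
E
```

```text
t 7.3 p [0.3616 0.254  0.1935] yaw -17.4 f [-0.6 -0.4 -0.3] w 0.0663
rot [ 0.14 -0.32 -0.3 ] shift now-axes [-0.3656  0.2363  0.002 ] shift goal-axes [-0.3668  0.2343  0.0035]
```

Request:
{"method": "send_rows", "body": {"steps": [[0, 0, 0, -0.015, 0.01, 0, 1], [0, 0, 0, -0.03, 0.019, 0, 1], [0, 0, 0, -0.038, 0.024, 0, 1], [0, 0, 0, -0.04, 0.026, 0, 1], [0, 0, 0, -0.04, 0.026, 0, 1], [0, 0, 0, -0.04, 0.026, 0, 1], [0, 0, 0, -0.04, 0.026, 0, 1], [0, 0, 0, -0.038, 0.024, 0, 1], [0, 0, 0, -0.03, 0.019, 0, 1], [0, 0, 0, -0.02, 0.013, 0, 1]]}}

```text
time: 8.3
ee_pos: [0.4684, -0.1369, 0.1895]
eef_rot: [0.801, 0.599, 0.001, -0.001]
ft_force: [0.2, -0.2, -0.3]
width: 0.0659
```

Request:
{"method": "send_rows", "body": {"steps": [[0, 0, 0, -0.01, 0.006, 0, 1], [0, 0, 0, -0.005, 0.003, 0, 1], [0, 0, 0, 0, 0, 0, 1], [0, 0, 0, 0, 0, 0.01, 1], [0, 0, 0, 0, 0, 0.015, 1], [0, 0, 0, 0, 0, 0.015, 1], [0, 0, 0, 0, 0, 0.01, 1], [0, 0, 0, 0, 0, 0.005, 1], [0, 0, 0, 0, 0, 0, 1], [0, 0, 0, 0, 0, 0, 1]]}}

```text
time: 9.3
ee_pos: [0.4713, -0.1525, 0.1286]
eef_rot: [0.8, 0.6, -0.001, -0.002]
ft_force: [-0.1, -0.4, 0.0]
width: 0.0661
```

```bash
python3 - <<'E'
from h import *
go(.4777,-.1655,.04,-17.1)
E
```

```text
t 9.3 p [ 0.4713 -0.1525  0.1286] yaw -16.24 f [-0.1 -0.4  0. ] w 0.0661
rot [-0.23 -0.08  0.86] shift now-axes [-0.0109  0.0101  0.0885] shift goal-axes [-0.0106  0.0099  0.0886]
```

Request:
{"method": "send_rows", "body": {"steps": [[0, 0, 0.3, -0.004, 0.004, 0, 1], [0, 0, 0.3, -0.004, 0.004, 0, 1], [0, 0, 0.2, -0.002, 0.002, 0.005, 1], [0, 0, 0, 0, 0, 0.01, 1], [0, 0, 0, 0, 0, 0.015, 1], [0, 0, 0, 0, 0, 0.015, 1], [0, 0, 0, 0, 0, 0.015, 1], [0, 0, 0, 0, 0, 0.012, 1], [0, 0, 0, 0, 0, 0.007, 1], [0, 0, 0, 0, 0, 0, 1]]}}

```text
time: 10.3
ee_pos: [0.4792, -0.1668, 0.0444]
eef_rot: [0.805, 0.593, -0.0, -0.001]
ft_force: [0.3, -0.8, -0.9]
width: 0.0658
```

```bash
python3 - <<'E'
from h import *
go(.488,-.1316,.038,-17.1)
im,d=camera("scene");cv2.imwrite("pics/s4.png",cv2.resize(im[150:330,250:450],(800,720),interpolation=cv2.INTER_CUBIC)[:600])
im,d=camera("top");cv2.imwrite("pics/t4.png",cv2.resize(im[180:330,270:430],(640,600),interpolation=cv2.INTER_CUBIC))
E
```

```text
t 10.3 p [ 0.4792 -0.1668  0.0444] yaw -17.2 f [ 0.3 -0.8 -0.9] w 0.0658
rot [-0.12 -0.07 -0.1 ] shift now-axes [ 0.0362 -0.002   0.0065] shift goal-axes [ 0.0363 -0.0019  0.0064]
```

View pics/s4.png

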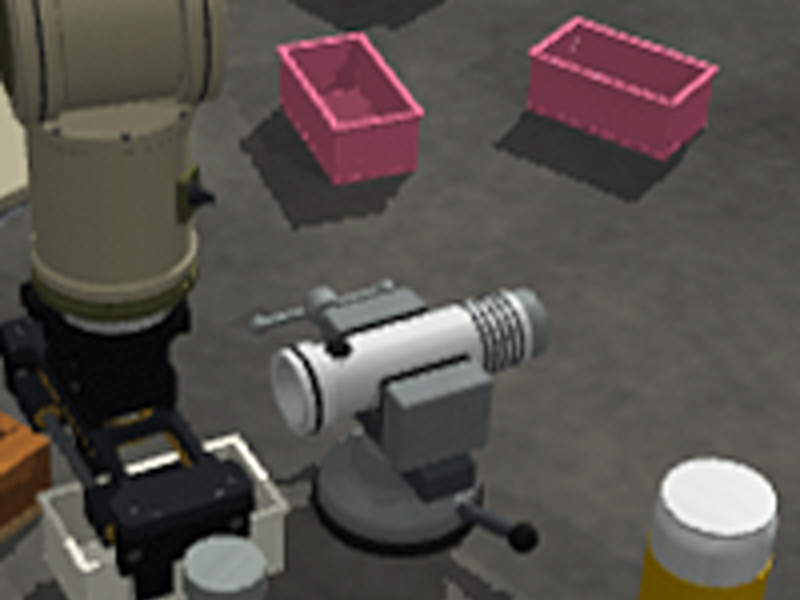

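View pics/t4.png

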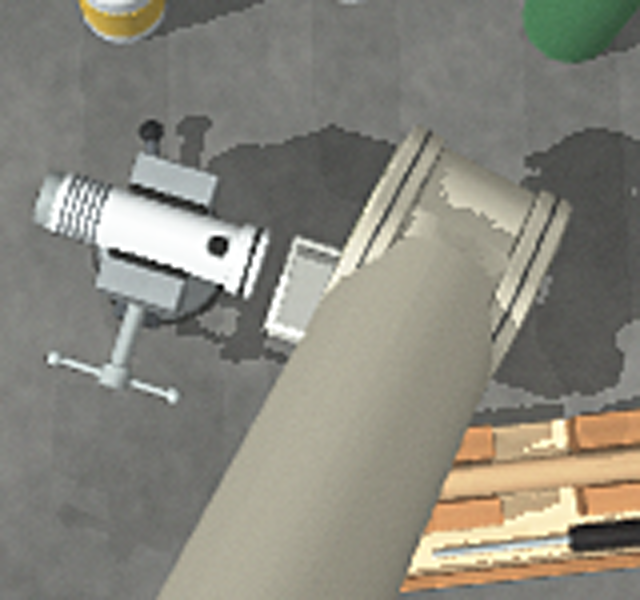

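```bash
python3 - <<'E'
from h import *
r=ray("top",[[345.5,239.5],[337,263.8]],.06);m=r.mean(0);e=ray("top",[334.5,246.2],.11)[0];d=np.array([.294,.956])
print(r,m,np.hypot(*(r[0]-r[1])[:2]),"along/lat from exit",(m-e)[:2]@d,(m-e)[:2]@np.array([.956,-.294]))
print("pred", np.array([.4792,-.1668])+.0825*d)
E
```

```text
[[ 0.53302213 -0.09997571  0.06      ]
 [ 0.46157983 -0.07578952  0.06      ]] [ 0.49730098 -0.08788261  0.06      ] 0.07542528552023017 along/lat from exit -0.022158137372645912 -0.0016103361711880349
pred [ 0.503455 -0.08793 ]
```

Request:
{"method": "send_rows", "body": {"steps": [[0, 0, 0, 0.003, 0, 0, 1], [0, 0, 0, 0.005, 0, 0, 1], [0, 0, 0, 0.006, 0, 0, 1], [0, 0, 0, 0.006, 0, 0.001, 1], [0, 0, 0, 0.006, 0, 0.002, 1], [0, 0, 0, 0.004, 0, 0.002, 1], [0, 0, 0, 0.003, 0, 0.002, 1], [0, 0, 0, 0, 0, 0.001, 1], [0, 0, 0, 0, 0, 0, 1], [0, 0, 0, 0, 0, 0, 1]]}}

```text
time: 11.4
ee_pos: [0.4922, -0.1318, 0.0388]
eef_rot: [0.804, 0.594, 0.002, 0.0]
ft_force: [-0.5, -0.5, -0.5]
width: 0.0659
```

```bash
python3 - <<'E'
from h import *
go(.488,-.1316,.035,-17.1)
im,d=camera("top");cv2.imwrite("pics/t5.png",cv2.resize(im[180:330,270:430],(640,600),interpolation=cv2.INTER_CUBIC))
E
```

```text
t 11.4 p [ 0.4922 -0.1318  0.0388] yaw -17.11 f [-0.5 -0.5 -0.5] w 0.0659
rot [ 0.16 -0.18 -0.01] shift now-axes [-0.001  -0.0041  0.0038] shift goal-axes [-0.001  -0.0041  0.0038]
```

View pics/t5.png

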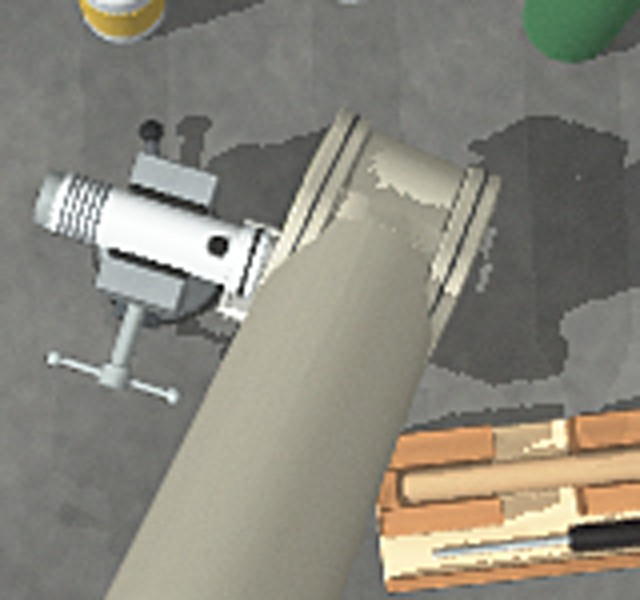

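The tub's inner end is now just under the flared head (crop edge ~(225,315)–(253,222)). I'll lower it, release and rise.

Request:
{"method": "send_rows", "body": {"steps": [[0, 0, 0, 0, 0, 0.002, 1], [0, 0, 0, 0, 0, 0.002, 1], [0, 0, 0, 0, 0, 0.001, 1], [0, 0, 0, 0, 0, 0, 1], [0, 0, 0, 0, 0, 0, 1], [0, 0, 0, 0, 0, 0, -0.6], [0, 0, 0, 0, 0, 0, -1], [0, 0, 0, 0, 0, 0, -1], [0, 0, 0, 0, 0, 0, -1], [0, 0, 0, 0, 0, 0, -1]]}}

```text
time: 12.45
ee_pos: [0.4922, -0.1327, 0.0341]
eef_rot: [0.805, 0.593, 0.002, 0.0]
ft_force: [-0.5, -0.8, -0.0]
width: 0.0862
```

Request:
{"method": "send_rows", "body": {"steps": [[0, 0, 0, 0, 0, -0.005, -1], [0, 0, 0, 0, 0, -0.01, -1], [0, 0, 0, 0, 0, -0.015, -1], [0, 0, 0, -0.005, 0, -0.02, -1], [0, 0, 0, -0.005, 0, -0.025, -1], [0, 0, 0, -0.005, 0, -0.025, -1], [0, 0, 0, -0.005, 0, -0.025, -1], [0, 0, 0, 0, 0, -0.02, -1], [0, 0, 0, 0, 0, -0.01, -1], [0, 0, 0, 0, 0, -0.003, -1]]}}

```text
time: 13.45
ee_pos: [0.4846, -0.1543, 0.2037]
eef_rot: [0.806, 0.592, 0.003, 0.001]
ft_force: [0.2, -0.6, -0.7]
width: 0.087
```

```bash
python3 - <<'E'
from h import *
go(.3655,-.272,.15,6)
E
```

```text
t 13.45 p [ 0.4846 -0.1543  0.2037] yaw -17.35 f [ 0.2 -0.6 -0.7] w 0.087
rot [  0.33  -0.18 -23.35] shift now-axes [-0.1481 -0.0789  0.0527] shift goal-axes [-0.1046 -0.1308  0.0537]
```

Request:
{"method": "send_rows", "body": {"steps": [[0, 0, 0, -0.01, -0.005, 0, -1], [0, 0, 0, -0.02, -0.011, 0, -1], [0, 0, 0, -0.025, -0.013, 0, -1], [0, 0, 0, -0.025, -0.013, 0, -1], [0, 0, 0, -0.025, -0.013, 0, -1], [0, 0, 0, -0.02, -0.011, 0, -1], [0, 0, 0, -0.012, -0.006, 0, -1], [0, 0, -2, -0.004, -0.002, 0, -1], [0, 0, -4, 0, 0, 0, -1], [0, 0, -5, 0, 0, 0, -1]]}}

```text
time: 14.45
ee_pos: [0.3595, -0.272, 0.1948]
eef_rot: [0.744, 0.668, -0.001, -0.004]
ft_force: [-0.2, -0.7, -0.2]
width: 0.0867
```

Request:
{"method": "send_rows", "body": {"steps": [[0, 0, -5, 0, 0, 0, -1], [0, 0, -4, 0, 0, 0.005, -1], [0, 0, -2, 0, 0, 0.01, -1], [0, 0, 0, 0, 0, 0.015, -1], [0, 0, 0, 0, 0, 0.015, -1], [0, 0, 0, 0, 0, 0.01, -1], [0, 0, 0, 0, 0, 0.004, -1], [0, 0, 0, 0, 0, 0, -1], [0, 0, 0, 0, 0, 0, -1], [0, 0, 0, 0, 0, 0, -1]]}}

```text
time: 15.45
ee_pos: [0.3565, -0.2708, 0.1303]
eef_rot: [0.671, 0.741, -0.002, -0.006]
ft_force: [-0.3, -0.4, -0.0]
width: 0.0868
```

```bash
python3 - <<'E'
from h import *
go(.3655,-.272,.044,6)
im,d=camera("top");cv2.imwrite("pics/t6.png",cv2.resize(im[180:340,270:470],(800,640),interpolation=cv2.INTER_CUBIC)[:600])
im,d=camera("scene");cv2.imwrite("pics/s6.png",cv2.resize(im[150:330,150:390],(800,600),interpolation=cv2.INTER_CUBIC))
E
```

```text
t 15.45 p [ 0.3565 -0.2708  0.1303] yaw 5.69 f [-0.3 -0.4 -0. ] w 0.0868
rot [-0.67 -0.39 -0.31] shift now-axes [-0.0027  0.0099  0.0862] shift goal-axes [-0.0021  0.0088  0.0863]
```

View pics/t6.png

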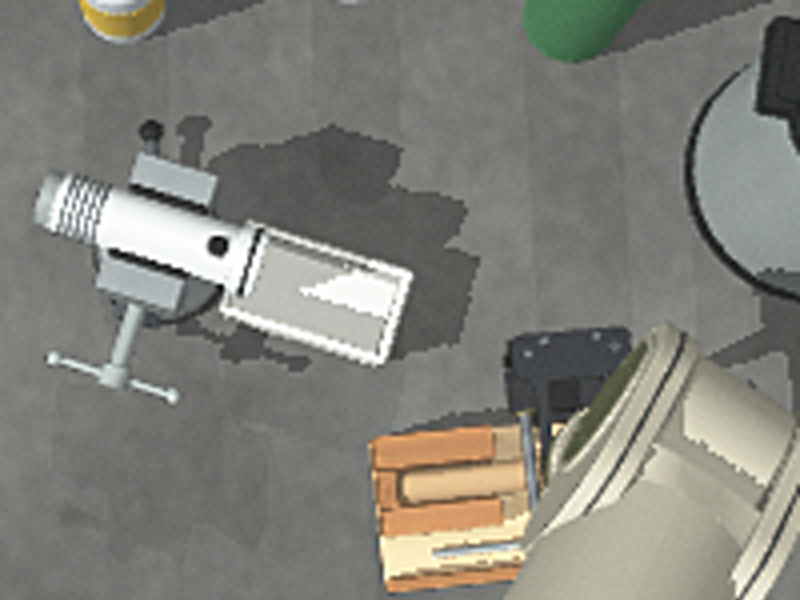

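View pics/s6.png

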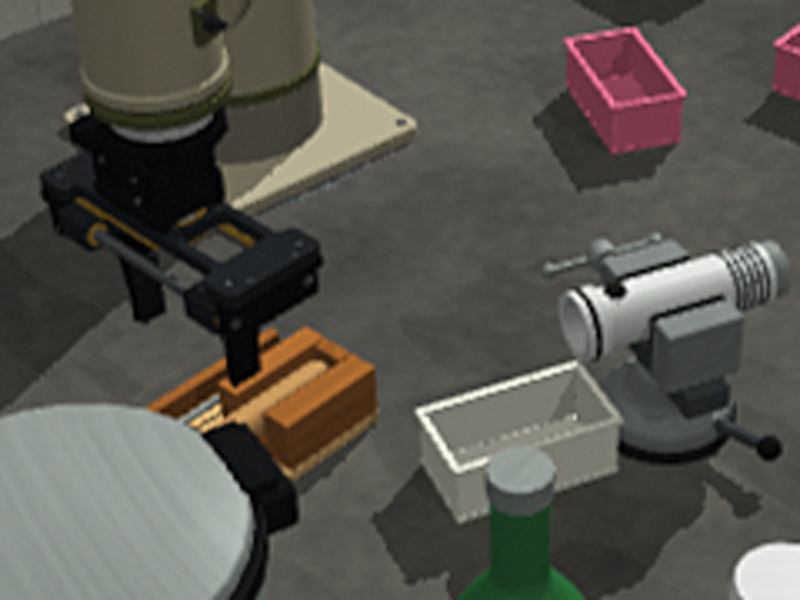

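The tub stands under the head end, in line with the barrel. The gripper is over the tray's finger well. The screwdriver shaft lies about 46 mm to the -x side, so I'll half close the jaws before lowering.

Request:
{"method": "send_rows", "body": {"steps": [[-0.2, -0.1, 0, -0.0005, 0.002, 0, 0], [-0.2, -0.1, 0, -0.0005, 0.003, 0, 0], [-0.1, -0.1, 0, -0.0005, 0.002, 0, 0], [0, 0, 0, 0, 0.001, 0, 0], [0, 0, 0, 0, 0, 0.004, 0], [0, 0, 0, 0, 0, 0.008, 0], [0, 0, 0, 0, 0, 0.008, 0], [0, 0, 0, 0, 0, 0.006, 0], [0, 0, 0, 0, 0, 0.002, 0], [0, 0, 0, 0, 0, 0, 0]]}}

```text
time: 16.55
ee_pos: [0.3654, -0.2714, 0.0997]
eef_rot: [0.671, 0.741, -0.0, -0.001]
ft_force: [0.5, -0.7, 1.0]
width: 0.0437
```

```bash
python3 - <<'E'
from h import *
go(.3655,-.272,.044,6)
im,d=camera("scene");cv2.imwrite("pics/s7.png",cv2.resize(im[190:310,170:290],(600,600),interpolation=cv2.INTER_CUBIC))
E
```

```text
t 16.55 p [ 0.3654 -0.2714  0.0997] yaw 5.7 f [ 0.5 -0.7  1. ] w 0.0437
rot [-0.1  -0.06 -0.3 ] shift now-axes [-0.0007  0.0002  0.0557] shift goal-axes [-0.0006  0.0001  0.0557]
```

View pics/s7.png

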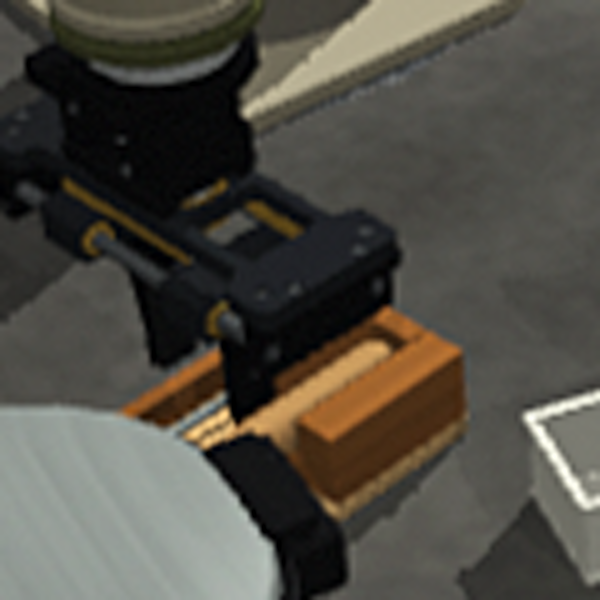

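The fingers look aligned over the well, either side of the dowel. I'll lower them.

Request:
{"method": "send_rows", "body": {"steps": [[0, 0, 0, 0, 0, 0.004, 0], [0, 0, 0, 0, 0, 0.008, 0], [0, 0, 0, 0, 0, 0.01, 0], [0, 0, 0, 0, 0, 0.01, 0], [0, 0, 0, 0, 0, 0.01, 0], [0, 0, 0, 0, 0, 0.008, 0], [0, 0, 0, 0, 0, 0.004, 0], [0, 0, 0, 0, 0, 0.001, 0], [0, 0, 0, 0, 0, 0, 0], [0, 0, 0, 0, 0, 0, 0]]}}

```text
time: 17.6
ee_pos: [0.3652, -0.2716, 0.0397]
eef_rot: [0.671, 0.741, -0.001, -0.001]
ft_force: [0.3, -0.2, 0.2]
width: 0.0434
```

Request:
{"method": "send_rows", "body": {"steps": [[0, 0, 0, 0, 0, 0, 1], [0, 0, 0, 0, 0, 0, 1], [0, 0, 0, 0, 0, 0, 1], [0, 0, 0, 0, 0, 0, 1], [0, 0, 0, 0, 0, 0, 1], [0, 0, 0, 0, 0, 0, 1], [0, 0, 0, 0, 0, 0, 1], [0, 0, 0, 0, 0, 0, 1], [0, 0, 0, 0, 0, 0, 1], [0, 0, 0, 0, 0, 0, 1]], "force": 40}}

```text
time: 18.6
ee_pos: [0.3677, -0.2715, 0.0411]
eef_rot: [0.67, 0.742, 0.001, 0.001]
ft_force: [0.9, -0.1, 0.2]
width: 0.0229
```

Request:
{"method": "send_rows", "body": {"steps": [[0, 0, 0, 0, 0, -0.005, 1], [0, 0, 0, 0, 0, -0.01, 1], [0, 0, 0, 0, 0, -0.015, 1], [0, 0, 0, 0, 0, -0.02, 1], [0, 0, 0, 0, 0, -0.025, 1], [0, 0, 0, 0, 0, -0.03, 1], [0, 0, 0, 0, 0, -0.03, 1], [0, 0, 0, 0, 0, -0.025, 1], [0, 0, 0, 0, 0, -0.015, 1], [0, 0, 0, 0, 0, -0.004, 1]]}}

```text
time: 19.6
ee_pos: [0.3617, -0.2744, 0.2303]
eef_rot: [0.674, 0.739, -0.001, -0.001]
ft_force: [-0.0, -0.4, -1.2]
width: 0.0234
```

```bash
python3 - <<'E'
from h import *
go(.591,.209,.24,-17.1)
im,d=camera("scene");cv2.imwrite("pics/s8.png",cv2.resize(im[110:310,130:330],(600,600),interpolation=cv2.INTER_CUBIC))
E
```

```text
t 19.6 p [ 0.3617 -0.2744  0.2303] yaw 5.23 f [-0.  -0.4 -1.2] w 0.0234
rot [-1.900e-01  1.000e-02  2.233e+01] shift now-axes [ 0.4605  0.2724 -0.0103] shift goal-axes [ 0.5294  0.0771 -0.0097]
```

View pics/s8.png

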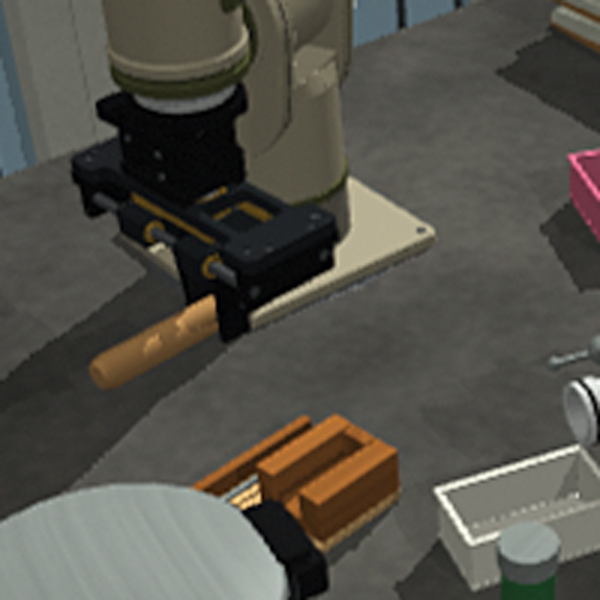

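The dowel is held level at its middle, and the tray and tub are undisturbed. I'll carry it across to behind the tail end.

Request:
{"method": "send_rows", "body": {"steps": [[0, 0, 0, 0.015, 0.009, 0, 1], [0, 0, 0, 0.028, 0.016, 0, 1], [0, 0, 0, 0.036, 0.021, 0, 1], [0, 0, 0, 0.042, 0.025, 0, 1], [0, 0, 0, 0.042, 0.025, 0, 1], [0, 0, 0, 0.042, 0.025, 0, 1], [0, 0, 0, 0.042, 0.025, 0, 1], [0, 0, 0, 0.042, 0.025, 0, 1], [0, 0, 0, 0.042, 0.025, 0, 1], [0, 0, 0, 0.042, 0.025, 0, 1]]}}

```text
time: 20.65
ee_pos: [0.5493, 0.1191, 0.2196]
eef_rot: [0.682, 0.731, -0.006, -0.005]
ft_force: [1.2, -0.8, -0.3]
width: 0.0228
```

Request:
{"method": "send_rows", "body": {"steps": [[0, 0, 0, 0.036, 0.021, 0, 1], [0, 0, 0, 0.022, 0.013, 0, 1], [0, 0, 0, 0.01, 0.006, 0, 1], [0, 0, 2, 0.003, 0.002, 0, 1], [0, 0, 4, 0, 0, 0, 1], [0, 0, 5, 0, 0, 0, 1], [0, 0, 5, 0, 0, 0, 1], [0, 0, 4, 0, 0, 0, 1], [0, 0, 1.5, 0, 0, 0, 1], [0, 0, 0, 0, 0, 0, 1]]}}

```text
time: 21.65
ee_pos: [0.5838, 0.1926, 0.2067]
eef_rot: [0.811, 0.585, -0.018, -0.002]
ft_force: [0.3, 0.5, -0.1]
width: 0.023
```

```bash
python3 - <<'E'
from h import *
go(.591,.209,.02,-17.1)
E
```

```text
t 21.65 p [0.5838 0.1926 0.2067] yaw -18.45 f [ 0.3  0.5 -0.1] w 0.023
rot [-1.46  1.5  -1.33] shift now-axes [0.0228 0.0063 0.1861] shift goal-axes [0.0178 0.002  0.1867]
```

Request:
{"method": "send_rows", "body": {"steps": [[-0.4, 0.4, -0.4, 0.004, 0.001, 0, 1], [-0.4, 0.4, -0.4, 0.006, 0.001, 0, 1], [-0.4, 0.4, -0.3, 0.005, 0, 0.004, 1], [-0.2, 0.2, 0, 0.002, 0, 0.01, 1], [0, 0, 0, 0, 0, 0.02, 1], [0, 0, 0, 0, 0, 0.025, 1], [0, 0, 0, 0, 0, 0.025, 1], [0, 0, 0, 0, 0, 0.02, 1], [0, 0, 0, 0, 0, 0.01, 1], [0, 0, 0, 0, 0, 0.003, 1]]}}

```text
time: 22.65
ee_pos: [0.5906, 0.2101, 0.0812]
eef_rot: [0.803, 0.596, 0.001, 0.0]
ft_force: [-0.9, -0.9, -0.6]
width: 0.0231
```

```bash
python3 - <<'E'
from h import *
go(.591,.209,.02,-17.1)
E
```

```text
t 22.65 p [0.5906 0.2101 0.0812] yaw -16.82 f [-0.9 -0.9 -0.6] w 0.0231
rot [ 0.08 -0.07  0.28] shift now-axes [-0.001   0.0006  0.0612] shift goal-axes [-0.0009  0.0007  0.0612]
```

Request:
{"method": "send_rows", "body": {"steps": [[0, 0, 0, 0, 0, 0.004, 1], [0, 0, 0, 0, 0, 0.008, 1], [0, 0, 0, 0, 0, 0.01, 1], [0, 0, 0, 0, 0, 0.01, 1], [0, 0, 0, 0, 0, 0.01, 1], [0, 0, 0, 0, 0, 0.007, 1], [0, 0, 0, 0, 0, 0.004, 1], [0, 0, 0, 0, 0, 0.002, 1], [0, 0, 0, 0, 0, 0, 1], [0, 0, 0, 0, 0, 0, 1]]}}

```text
time: 23.65
ee_pos: [0.5921, 0.2108, 0.0233]
eef_rot: [0.803, 0.596, 0.002, 0.001]
ft_force: [0.0, -0.0, -0.8]
width: 0.0228
```

```bash
python3 - <<'E'
from h import *
go(.591,.209,.019,-17.1)
E
```

```text
t 23.65 p [0.5921 0.2108 0.0233] yaw -16.8 f [ 0.  -0.  -0.8] w 0.0228
rot [ 0.21 -0.19  0.3 ] shift now-axes [-0.0021 -0.0006  0.0043] shift goal-axes [-0.002  -0.0006  0.0043]
```

Request:
{"method": "send_rows", "body": {"steps": [[0, 0, 0, 0, 0, 0.002, 1], [0, 0, 0, 0, 0, 0.002, 1], [0, 0, 0, 0, 0, 0.001, 1], [0, 0, 0, 0, 0, 0, 1], [0, 0, 0, 0, 0, 0, 1], [0, 0, 0, 0, 0, 0, 0], [0, 0, 0, 0, 0, 0, -0.2], [0, 0, 0, 0, 0, 0, -0.2], [0, 0, 0, 0, 0, 0, -0.2], [0, 0, 0, 0, 0, 0, -0.2]]}}

```text
time: 24.65
ee_pos: [0.5932, 0.2112, 0.0194]
eef_rot: [0.803, 0.596, 0.004, 0.001]
ft_force: [-0.2, 0.2, 0.7]
width: 0.0503
```

```bash
python3 - <<'E'
from h import *
go(.591,.209,.019,-17.1)
im,d=camera("top");cv2.imwrite("pics/t9.png",cv2.resize(im[150:300,170:330],(640,600),interpolation=cv2.INTER_CUBIC))
im,d=camera("scene");cv2.imwrite("pics/s9.png",cv2.resize(im[150:300,330:530],(800,600),interpolation=cv2.INTER_CUBIC))
E
```

```text
t 24.65 p [0.5932 0.2112 0.0194] yaw -16.8 f [-0.2  0.2  0.7] w 0.0503
rot [ 0.32 -0.3   0.3 ] shift now-axes [-0.0027 -0.0014  0.0004] shift goal-axes [-0.0028 -0.0014  0.0004]
```

View pics/t9.png

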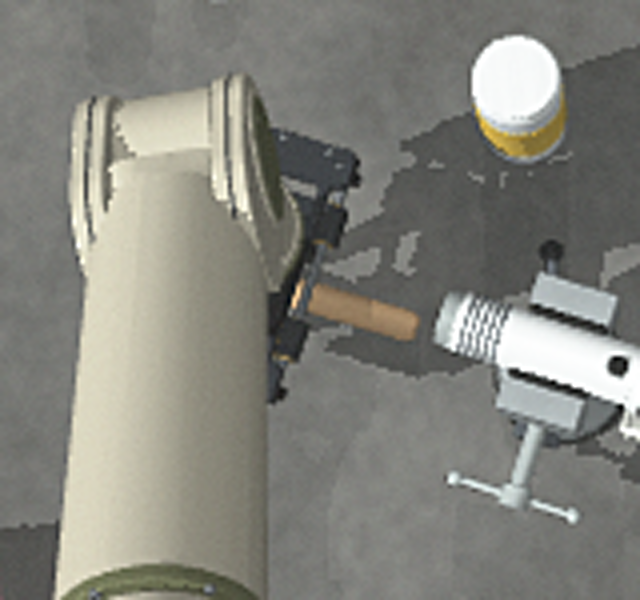

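View pics/s9.png

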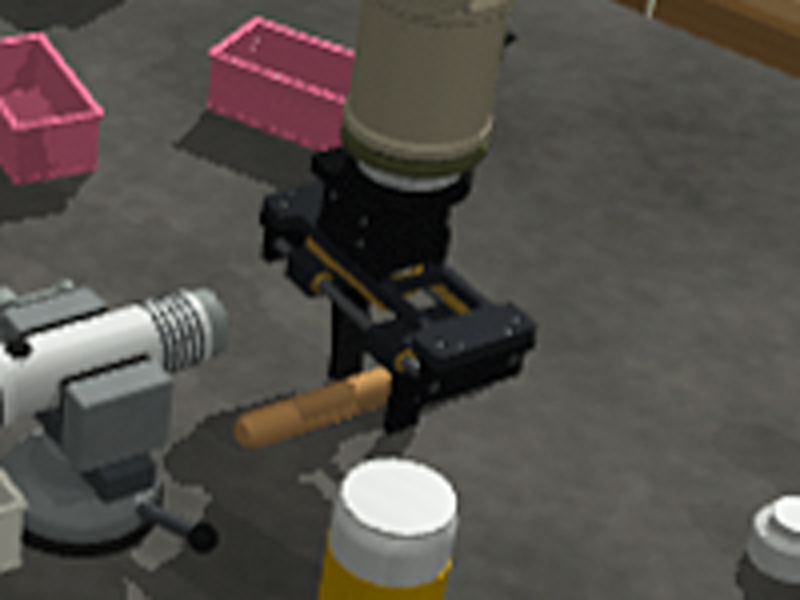

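The dowel lies on the worktop in line with the barrel, its front tip ~(418,325) in the crop and about 30 mm short of the mouth. I'll slide the open jaws along to the far end.

Request:
{"method": "send_rows", "body": {"steps": [[0.1, -0.1, 0.1, 0.005, 0, 0, -0.2], [0.1, -0.1, 0.1, 0.01, 0, 0, -0.2], [0.1, -0.1, 0.1, 0.013, 0, 0, -0.2], [0, 0, 0, 0.015, 0, 0, -0.2], [0, 0, 0, 0.014, 0, 0, -0.2], [0, 0, 0, 0.011, 0, 0, -0.2], [0, 0, 0, 0.007, 0, 0, -0.2], [0, 0, 0, 0.003, 0, 0, -0.2], [0, 0, 0, 0, 0, 0, -0.2], [0, 0, 0, 0, 0, 0, -0.2]]}}

```text
time: 25.75
ee_pos: [0.6174, 0.2951, 0.0189]
eef_rot: [0.804, 0.595, -0.0, -0.0]
ft_force: [-0.8, -0.5, 0.1]
width: 0.0523
```

```bash
python3 - <<'E'
from h import *
go(.591+.083*.294,.210+.083*.956,.02,-17.1)
im,d=camera("scene");cv2.imwrite("pics/s10.png",cv2.resize(im[150:300,330:530],(800,600),interpolation=cv2.INTER_CUBIC))
E
```

```text
t 25.75 p [0.6174 0.2951 0.0189] yaw -16.98 f [-0.8 -0.5  0.1] w 0.0523
rot [-0.06  0.    0.12] shift now-axes [-0.0061 -0.0003 -0.0011] shift goal-axes [-0.0061 -0.0003 -0.0011]
```

View pics/s10.png

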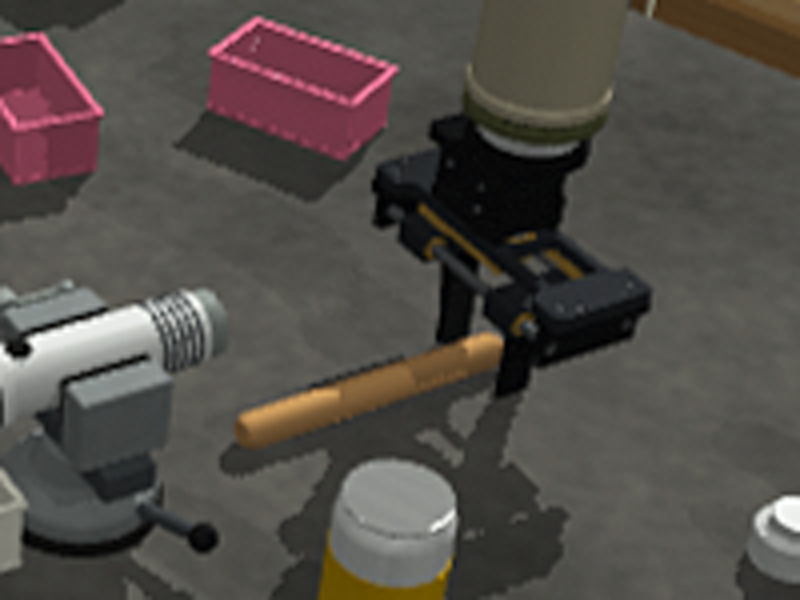

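Request:
{"method": "send_rows", "body": {"steps": [[0, 0, 0, -0.001, 0, 0, -0.2], [0, 0, 0, -0.001, 0, 0, -0.2], [0, 0, 0, -0.001, 0, -0.001, -0.2], [0, 0, 0, -0.001, 0, 0, 0.2], [0, 0, 0, 0, 0, 0, 1], [0, 0, 0, 0, 0, 0, 1], [0, 0, 0, 0, 0, 0, 1], [0, 0, 0, 0, 0, 0, 1], [0, 0, 0, 0, 0, 0, 1], [0, 0, 0, 0, 0, 0, 1]], "force": 60}}

```text
time: 26.8
ee_pos: [0.6164, 0.2888, 0.0204]
eef_rot: [0.805, 0.594, -0.0, -0.0]
ft_force: [0.1, 1.0, 0.4]
width: 0.0226
```

```bash
python3 - <<'E'
from h import *
go(.553+.213*.294,.085+.213*.956,.118,-17.1)
E
```

```text
t 26.8 p [0.6164 0.2888 0.0204] yaw -17.13 f [0.1 1.  0.4] w 0.0226
rot [-0.05  0.02 -0.03] shift now-axes [-0.0004 -0.0008 -0.0976] shift goal-axes [-0.0003 -0.0007 -0.0976]
```

Request:
{"method": "send_rows", "body": {"steps": [[0, 0, 0, 0, 0, -0.004, 1], [0, 0, 0, 0, 0, -0.008, 1], [0, 0, 0, 0, 0, -0.012, 1], [0, 0, 0, 0, 0, -0.016, 1], [0, 0, 0, 0, 0, -0.018, 1], [0, 0, 0, 0, 0, -0.016, 1], [0, 0, 0, 0, 0, -0.012, 1], [0, 0, 0, 0, 0, -0.006, 1], [0, 0, 0, 0, 0, -0.002, 1], [0, 0, 0, 0, 0, 0, 1]]}}

```text
time: 27.8
ee_pos: [0.6171, 0.2892, 0.125]
eef_rot: [0.805, 0.594, 0.001, -0.0]
ft_force: [0.9, 0.3, -0.5]
width: 0.0229
```

```bash
python3 - <<'E'
from h import *
go(.553+.213*.294,.085+.213*.956,.118,-17.1)
im,d=camera("top");cv2.imwrite("pics/t11r.png",im);cv2.imwrite("pics/t11.png",cv2.resize(im[180:280,190:350],(800,500),interpolation=cv2.INTER_CUBIC))
im,d=camera("scene");cv2.imwrite("pics/s11r.png",im);cv2.imwrite("pics/s11.png",cv2.resize(im[130:280,310:510],(800,600),interpolation=cv2.INTER_CUBIC))
E
```

```text
t 27.8 p [0.6171 0.2892 0.125 ] yaw -17.14 f [ 0.9  0.3 -0.5] w 0.0229
rot [ 0.07 -0.14 -0.04] shift now-axes [-0.001  -0.0013  0.007 ] shift goal-axes [-0.001  -0.0013  0.007 ]
```

View pics/t11.png

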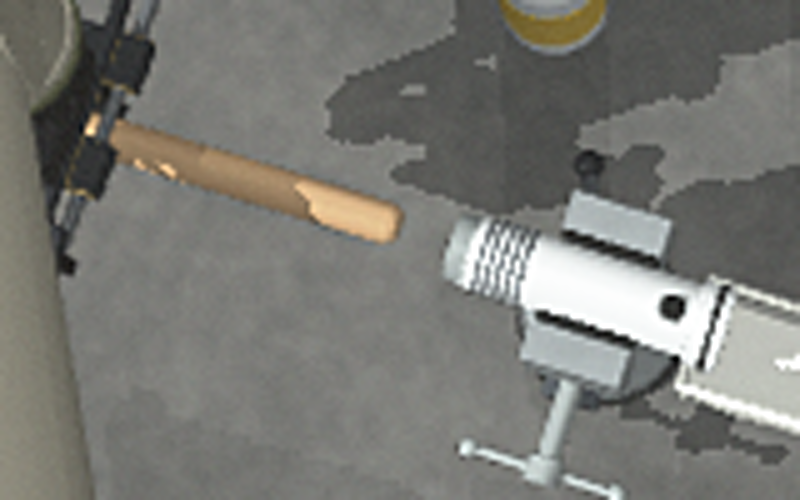

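View pics/s11.png

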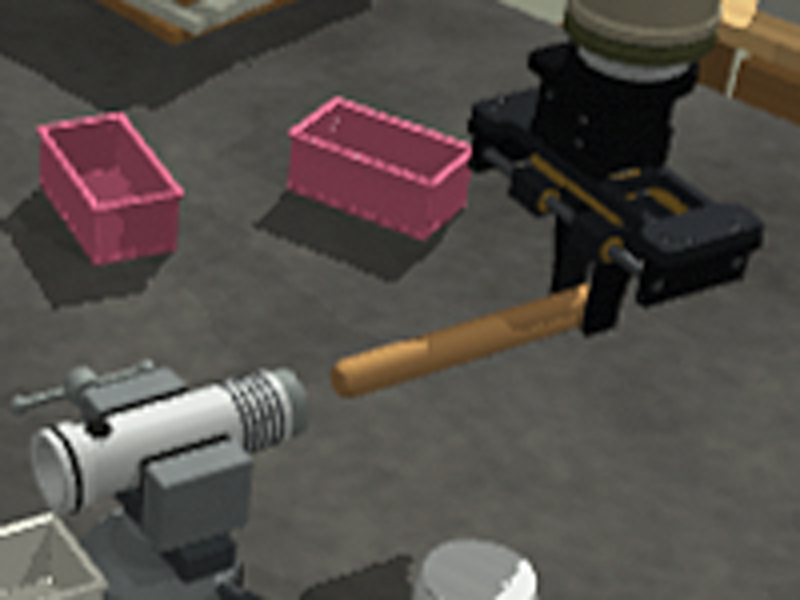

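```bash
cat > meas.py <<'E'
from h import *
def edges(name,im,A,B,z,R,ts,chan):
    """subpixel silhouette edges along cross-sections of a world line A->B at height z; returns mid offsets in px & world lateral at z"""
    d=(B-A)/np.linalg.norm(B-A);nl=np.array([d[1],-d[0],0])
    for t in ts:
        c=A+d*t;c=np.array([c[0],c[1],z])
        s=np.arange(-.03,.0301,.0005)
        uv=proj(name,c+s[:,None]*nl).astype(np.float32)
        v=cv2.remap(chan.astype(np.float32),uv[:,0].reshape(1,-1),uv[:,1].reshape(1,-1),cv2.INTER_LINEAR).ravel()
        mid=np.median(v[(np.abs(s)<.008)]);
        th=lambda bg:(mid+bg)/2
        lo=np.median(v[s<-R-.004][-6:]);hi=np.median(v[s>R+.004][:6])
        i=len(s)//2
        while i>0 and (v[i]-th(lo))*(mid-lo)>0:i-=1
        j=len(s)//2
        while j<len(s)-1 and (v[j]-th(hi))*(mid-hi)>0:j+=1
        print(f"{name} t={t*1e3:.0f} edges {s[i]*1e3:.1f} {s[j]*1e3:.1f} mid {500*(s[i]+s[j]):.2f} | mid {mid:.0f} bg {lo:.0f} {hi:.0f}")
E
python3 - <<'E'
from meas import *
im=cv2.imread("pics/t11r.png");g=im.min(2)
E=np.array([.507,-.0675,0]);d=np.array([.294,.956,0]);M=E+.16*d
edges("top",im,E,M,.11,.0215,[.022,.026,.030,.034,.115,.120,.125,.13,.135,.14,.145,.15],cv2.GaussianBlur(g,(3,3),0))
sat=cv2.cvtColor(im,cv2.COLOR_BGR2HSV)[...,1]
edges("top",im,E,M,.1166,.012,[.21,.22,.23,.24,.25,.26,.27,.28,.29,.3,.31,.32],sat)
# tips along axis
ys=np.arange(.15,.22,.001);uv=proj("top",np.array([.507,-.0675,.1166])+ys[:,None]*d).astype(np.float32)
v=cv2.remap(sat.astype(np.float32),uv[:,:1],uv[:,1:],1).ravel();print(dict(zip((ys*1e3).round().astype(int)[::3],v[::3].astype(int))))
E
```

```text
top t=22 edges -22.0 19.0 mid -1.50 | mid 238 bg 60 92
top t=26 edges -24.0 2.0 mid -11.00 | mid 140 bg 87 93
top t=30 edges -2.0 8.5 mid 3.25 | mid 71 bg 105 94
top t=34 edges -1.5 8.5 mid 3.50 | mid 71 bg 106 93
top t=115 edges -20.0 16.5 mid -1.75 | mid 233 bg 107 115
top t=120 edges -19.0 12.5 mid -3.25 | mid 190 bg 117 115
top t=125 edges -18.5 14.0 mid -2.25 | mid 188 bg 114 114
top t=130 edges -18.5 15.5 mid -1.50 | mid 189 bg 115 113
top t=135 edges -19.5 17.0 mid -1.25 | mid 192 bg 113 95
top t=140 edges -19.0 14.5 mid -2.25 | mid 198 bg 115 88
top t=145 edges -21.5 18.5 mid -1.50 | mid 207 bg 113 87
top t=150 edges -20.5 16.0 mid -2.25 | mid 233 bg 115 89
top t=210 edges -13.5 11.5 mid -1.00 | mid 92 bg 7 9
top t=220 edges -13.0 12.0 mid -0.50 | mid 93 bg 9 6
top t=230 edges -13.0 11.5 mid -0.75 | mid 92 bg 5 5
top t=240 edges -13.5 11.5 mid -1.00 | mid 92 bg 6 6
top t=250 edges -13.0 11.5 mid -0.75 | mid 93 bg 6 8
top t=260 edges -13.0 12.0 mid -0.50 | mid 93 bg 6 10
top t=270 edges -13.0 11.5 mid -0.75 | mid 94 bg 4 6
top t=280 edges -13.5 11.0 mid -1.25 | mid 92 bg 6 7
t
[... 202 characters left out ...]
2 bg 6 7
{np.int64(150): np.int64(6), np.int64(153): np.int64(14), np.int64(156): np.int64(13), np.int64(159): np.int64(14), np.int64(162): np.int64(11), np.int64(165): np.int64(11), np.int64(168): np.int64(12), np.int64(171): np.int64(12), np.int64(174): np.int64(10), np.int64(177): np.int64(6), np.int64(180): np.int64(9), np.int64(183): np.int64(9), np.int64(186): np.int64(7), np.int64(189): np.int64(16), np.int64(192): np.int64(72), np.int64(195): np.int64(97), np.int64(198): np.int64(95), np.int64(201): np.int64(92), np.int64(204): np.int64(92), np.int64(207): np.int64(91), np.int64(210): np.int64(91), np.int64(213): np.int64(92), np.int64(216): np.int64(93), np.int64(219): np.int64(92)}
```

```bash
python3 - <<'E'
from h import *
im=cv2.imread("pics/s11r.png");T=camera_params("scene")["world_from_camera"]
E=np.array([.507,-.0675,.11]);d=np.array([.294,.956,0]);d/=np.linalg.norm(d)
sat=cv2.cvtColor(im,cv2.COLOR_BGR2HSV)[...,1].astype(np.float32);g=im.min(2).astype(np.float32)
def run(ch,z,ts,R):
    for t in ts:
        c=E+d*t;c[2]=z;v=c-T[:3,3];n=np.cross(d,v);n/=np.linalg.norm(n)
        if n[2]<0:n=-n
        s=np.arange(-.04,.0401,.0005);uv=proj("scene",c+s[:,None]*n).astype(np.float32)
        x=cv2.remap(ch,uv[:,:1],uv[:,1:],1).ravel();mid=np.median(x[np.abs(s)<R*.5])
        lo=np.median(x[(s<-R-.004)][-6:]);hi=np.median(x[s>R+.004][:6]);i=j=len(s)//2
        while i>0 and (x[i]-(mid+lo)/2)*(mid-lo)>0:i-=1
        while j<len(s)-1 and (x[j]-(mid+hi)/2)*(mid-hi)>0:j+=1
        print(f"t={t*1e3:.0f} edges {s[i]*1e3:.1f} {s[j]*1e3:.1f} mid {500*(s[i]+s[j]):.2f} mid {mid:.0f} bg {lo:.0f} {hi:.0f} n {n.round(2)}")
run(g,.11,[.012,.024,.028,.036,.115,.12,.125,.13,.135,.14,.145,.15],.0215)
run(sat,.1166,[.2,.21,.22,.24,.26,.28,.3,.32],.012)
E
```

```text
t=12 edges -3.5 9.0 mid 2.75 mid 97 bg 82 75 n [-0.64  0.2   0.75]
t=24 edges -11.5 20.5 mid 4.50 mid 170 bg 84 81 n [-0.64  0.2   0.75]
t=28 edges -10.0 13.0 mid 1.50 mid 165 bg 85 62 n [-0.64  0.2   0.75]
t=36 edges -22.5 8.5 mid -7.00 mid 146 bg 25 83 n [-0.64  0.2   0.75]
t=115 edges -4.5 20.0 mid 7.75 mid 170 bg 127 83 n [-0.64  0.2   0.75]
t=120 edges -5.0 17.0 mid 6.00 mid 175 bg 120 83 n [-0.64  0.2   0.75]
t=125 edges -3.5 0.0 mid -1.75 mid 83 bg 86 81 n [-0.64  0.2   0.75]
t=130 edges -4.0 0.0 mid -2.00 mid 92 bg 92 80 n [-0.64  0.2   0.75]
t=135 edges -5.5 19.5 mid 7.00 mid 128 bg 91 77 n [-0.64  0.2   0.75]
t=140 edges -5.0 19.5 mid 7.25 mid 121 bg 87 74 n [-0.64  0.2   0.75]
t=145 edges -2.5 21.5 mid 9.50 mid 125 bg 83 75 n [-0.64  0.2   0.75]
t=150 edges 0.0 21.0 mid 10.50 mid 89 bg 83 76 n [-0.64  0.2   0.75]
t=200 edges -15.5 9.5 mid -3.00 mid 140 bg 27 20 n [-0.63  0.2   0.75]
t=210 edges -15.5 9.5 mid -3.00 mid 140 bg 26 16 n [-0.63  0.2   0.75]
t=220 edges -15.5 9.5 mid -3.00 mid 139 bg 22 18 n [-0.63  0.2   0.75]
t=240 edges -15.5 9.5 mid -3.00 mid 139 bg 17 20 n [-0.63  0.2   0.75]
t=260 edges -15.0 9.5 mid -2.75 mid 141 bg 15 20 n [-0.63  0.2   0.75]
t=280 edges -15.0 10.0 mid -2.50 mid 140 bg 13 19 n [-0.63  0.2   0.75]
t=300 edges -14.5 10.0 mid -2.25 mid 141 bg 12 19 n [-0.63  0.2   0.75]
t=320 edges -14.0 10.5 mid -1.75 mid 142 bg 16 20 n [-0.63  0.2   0.75]
```

The dowel is aligned to within about 1 mm in both views: lateral +1 mm, and it droops about 0.5°. I'll trim that, then enter slowly.

Request:
{"method": "send_rows", "body": {"steps": [[0, 0, 0, 0, -0.0005, 0.002, 1], [0, 0, 0, 0, -0.0005, 0.002, 1], [0, 0, 0, 0, 0, 0.001, 1], [0, 0, 0, 0, 0, 0, 1], [0, 0, 0, -0.002, 0, 0, 1], [0, 0, 0, -0.004, 0, 0, 1], [0, 0, 0, -0.004, 0, 0, 1], [0, 0, 0, -0.003, 0, 0, 1], [0, 0, 0, -0.001, 0, 0, 1], [0, 0, 0, 0, 0, 0, 1]]}}

```text
time: 28.9
ee_pos: [0.6103, 0.2736, 0.1163]
eef_rot: [0.805, 0.594, -0.001, -0.0]
ft_force: [0.0, 0.7, -1.4]
width: 0.0228
```

```bash
python3 - <<'E'
from h import *
go(.507+.183*.294-.0018*.956,-.0675+.183*.956+.0018*.294,.1185,-17.1)
E
```

```text
t 28.9 p [0.6103 0.2736 0.1163] yaw -17.18 f [ 0.   0.7 -1.4] w 0.0228
rot [-0.11  0.09 -0.08] shift now-axes [-0.1734  0.     -0.0019] shift goal-axes [-0.1734 -0.0002 -0.0022]
```

Request:
{"method": "send_rows", "body": {"steps": [[0, 0, 0, 0, 0.0005, -0.001, 1], [0, 0, 0, 0, 0.0003, -0.001, 1], [0, 0, 0, 0, 0, 0, 1], [0, 0, 0, -0.002, 0, 0, 1], [0, 0, 0, -0.003, 0, 0, 1], [0, 0, 0, -0.003, 0, 0, 1], [0, 0, 0, -0.003, 0, 0, 1], [0, 0, 0, -0.003, 0, 0, 1], [0, 0, 0, -0.001, 0, 0, 1], [0, 0, 0, 0, 0, 0, 1]]}}

```text
time: 29.9
ee_pos: [0.6063, 0.2578, 0.1186]
eef_rot: [0.805, 0.594, -0.001, -0.0]
ft_force: [0.2, -0.3, -0.8]
width: 0.0224
```

```bash
cat >> h.py <<'E'
def lat():
    p=read_state()["ee_pos"];print("TCP lateral mm",1e3*((p[0]-.507)*.956-(p[1]+.0675)*.294),"tip from exit mm",1e3*((p[0]-.507)*.294+(p[1]+.0675)*.956)-183)
E
python3 - <<'E'
from h import *
go(.507+.183*.294,-.0675+.183*.956,.1185,-17.1);lat()
im,d=camera("top");cv2.imwrite("pics/t12r.png",im);a=cv2.resize(im[200:260,250:310],(400,400),interpolation=cv2.INTER_CUBIC)
im,d=camera("scene");cv2.imwrite("pics/s12r.png",im);b=cv2.resize(im[190:250,360:420],(400,400),interpolation=cv2.INTER_CUBIC)
cv2.imwrite("pics/c12.png",np.hstack([a,b]))
E
```

```text
t 29.9 p [0.6063 0.2578 0.1186] yaw -17.18 f [ 0.2 -0.3 -0.8] w 0.0224
rot [-0.1   0.08 -0.08] shift now-axes [-0.1571  0.001   0.0004] shift goal-axes [-1.571e-01  7.000e-04  1.000e-04]
TCP lateral mm -0.7234674411316089 tip from exit mm 157.18430642665345
```

View pics/c12.png

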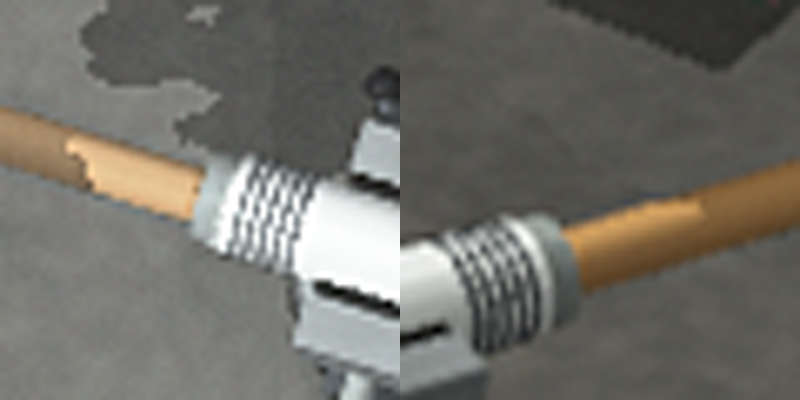

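The tip has entered the tail opening and looks centred in both views. I'll continue inward.

Request:
{"method": "send_rows", "body": {"steps": [[0, 0, 0, -0.003, 0, 0, 1], [0, 0, 0, -0.005, 0, 0, 1], [0, 0, 0, -0.006, 0, 0, 1], [0, 0, 0, -0.006, 0, 0, 1], [0, 0, 0, -0.006, 0, 0, 1], [0, 0, 0, -0.006, 0, 0, 1], [0, 0, 0, -0.006, 0, 0, 1], [0, 0, 0, -0.005, 0, 0, 1], [0, 0, 0, -0.004, 0, 0, 1], [0, 0, 0, -0.002, 0, 0, 1]]}}

```text
time: 31.0
ee_pos: [0.5906, 0.2067, 0.1188]
eef_rot: [0.805, 0.593, -0.001, -0.0]
ft_force: [1.1, 0.2, -0.6]
width: 0.0226
```

```bash
python3 - <<'E'
from h import *
go(.507+.183*.294,-.0675+.183*.956,.1185,-17.1);lat()
E
```

```text
t 31.0 p [0.5906 0.2067 0.1188] yaw -17.19 f [ 1.1  0.2 -0.6] w 0.0226
rot [-0.09  0.08 -0.09] shift now-axes [-0.1036  0.0009  0.0005] shift goal-axes [-0.1036  0.0007  0.0003]
TCP lateral mm -0.6933445028823315 tip from exit mm 103.69970805921344
```

Request:
{"method": "send_rows", "body": {"steps": [[0, 0, 0, -0.003, 0, 0, 1], [0, 0, 0, -0.004, 0, 0, 1], [0, 0, 0, -0.004, 0, 0, 1], [0, 0, 0, -0.004, 0, 0, 1], [0, 0, 0, -0.004, 0, 0, 1], [0, 0, 0, -0.004, 0, 0, 1], [0, 0, 0, -0.004, 0, 0, 1], [0, 0, 0, -0.004, 0, 0, 1], [0, 0, 0, -0.004, 0, 0, 1], [0, 0, 0, -0.004, 0, 0, 1]]}}

```text
time: 32.0
ee_pos: [0.5793, 0.1732, 0.1201]
eef_rot: [0.803, 0.595, 0.003, -0.002]
ft_force: [2.2, 9.1, -1.5]
width: 0.0227
```

```bash
python3 - <<'E'
from h import *
go(.507+.183*.294,-.0675+.183*.956,.1185,-17.1);lat()
E
```

```text
t 32.0 p [0.5793 0.1732 0.1201] yaw -16.92 f [ 2.2  9.1 -1.5] w 0.0227
rot [ 0.01 -0.46  0.18] shift now-axes [-0.0683  0.0014  0.001 ] shift goal-axes [-0.0683  0.0017  0.0016]
TCP lateral mm -1.645218096013576 tip from exit mm 68.33845383855231
```

Request:
{"method": "send_rows", "body": {"steps": [[0, -0.1, 0, -0.004, 0.0003, 0.0005, 1], [0, -0.1, 0, -0.004, 0.0003, 0.0005, 1], [0, -0.1, 0, -0.004, 0.0003, 0.0003, 1], [0, 0, 0, -0.004, 0.0002, 0.0002, 1], [0, 0, 0, -0.004, 0, 0.0002, 1], [0, 0, 0, -0.004, 0, 0, 1], [0, 0, 0, -0.003, 0, 0, 1], [0, 0, 0, -0.002, 0, 0, 1], [0, 0, 0, -0.001, 0, 0, 1], [0, 0, 0, 0, 0, 0, 1]]}}

```text
time: 33.0
ee_pos: [0.575, 0.1667, 0.1233]
eef_rot: [0.798, 0.603, 0.017, -0.008]
ft_force: [-0.2, 0.5, -0.8]
width: 0.0225
```

```bash
python3 - <<'E'
from h import *
go(.507+.183*.294,-.0675+.183*.956,.1185,-17.1);lat()
im,d=camera("top");a=cv2.resize(im[200:290,250:340],(400,400),interpolation=cv2.INTER_CUBIC)
im,d=camera("scene");b=cv2.resize(im[200:290,300:390],(400,400),interpolation=cv2.INTER_CUBIC)
cv2.imwrite("pics/c13.png",np.hstack([a,b]))
E
```

```text
t 33.0 p [0.575  0.1667 0.1233] yaw -15.88 f [-0.2  0.5 -0.8] w 0.0225
rot [ 0.42 -2.11  1.23] shift now-axes [-0.061   0.0025  0.0026] shift goal-axes [-0.0608  0.0038  0.0048]
TCP lateral mm -3.7988414543662086 tip from exit mm 60.88304802855649
```

View pics/c13.png

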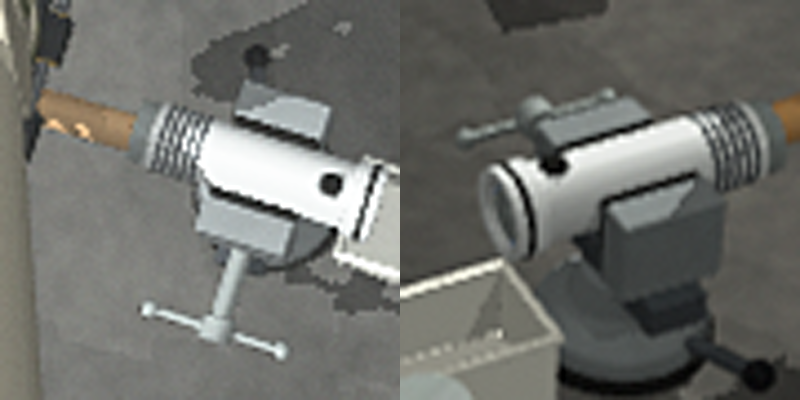

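The dowel advanced only about 7 mm against the jam and the tool pitched about 2°. I'll straighten it first, then push with larger steps.

Request:
{"method": "send_rows", "body": {"steps": [[0.1, -0.5, 0.3, 0, 0.001, 0.001, 1], [0.1, -0.5, 0.3, 0, 0.001, 0.001, 1], [0.1, -0.5, 0.3, 0, 0.001, 0.001, 1], [0.1, -0.5, 0.3, 0, 0.0005, 0.001, 1], [0, -0.2, 0, 0, 0, 0.0005, 1], [0, 0, 0, 0, 0, 0, 1], [0, -0.1, 0.05, -0.007, 0.0003, 0.0005, 1], [0, -0.1, 0.05, -0.007, 0.0003, 0.0005, 1], [0, -0.1, 0.05, -0.007, 0.0003, 0.0005, 1], [0, -0.1, 0.05, -0.007, 0.0003, 0.0005, 1]]}}

```text
time: 34.1
ee_pos: [0.5727, 0.1462, 0.1173]
eef_rot: [0.804, 0.595, -0.0, 0.001]
ft_force: [2.2, 7.8, -1.2]
width: 0.0225
```

```bash
python3 - <<'E'
from h import *
go(.507+.183*.294,-.0675+.183*.956,.1185,-17.1);lat()
E
```

```text
t 34.1 p [0.5727 0.1462 0.1173] yaw -17.01 f [ 2.2  7.8 -1.2] w 0.0225
rot [0.07 0.12 0.09] shift now-axes [-0.0405 -0.     -0.0011] shift goal-axes [-0.0405  0.     -0.0012]
TCP lateral mm -0.01604390639385611 tip from exit mm 40.6186913657898
```

Request:
{"method": "send_rows", "body": {"steps": [[0, -0.05, 0, -0.006, 0, 0, 1], [0, -0.05, 0, -0.005, 0, 0, 1], [0, -0.05, 0, -0.005, 0, 0, 1], [0, 0, 0, -0.004, 0, 0, 1], [0, 0, 0, -0.004, 0, 0, 1], [0, 0, 0, -0.003, 0, 0, 1], [0, 0, 0, -0.003, 0, 0, 1], [0, 0, 0, -0.002, 0, 0, 1], [0, 0, 0, -0.001, 0, 0, 1], [0, 0, 0, 0, 0, 0, 1]]}}

```text
time: 35.1
ee_pos: [0.5623, 0.1122, 0.1179]
eef_rot: [0.804, 0.594, -0.001, 0.002]
ft_force: [0.4, 0.5, -0.8]
width: 0.0223
```

```bash
python3 - <<'E'
from h import *
go(.507+.183*.294,-.0675+.183*.956,.1185,-17.1);lat()
im,d=camera("top");a=cv2.resize(im[200:290,250:390],(400,257),interpolation=cv2.INTER_CUBIC)
im,d=camera("scene");b=cv2.resize(im[200:290,260:400],(400,257),interpolation=cv2.INTER_CUBIC)
cv2.imwrite("pics/c14.png",np.hstack([a,b]))
E
```

```text
t 35.1 p [0.5623 0.1122 0.1179] yaw -17.05 f [ 0.4  0.5 -0.8] w 0.0223
rot [0.09 0.18 0.05] shift now-axes [-0.0049 -0.     -0.0006] shift goal-axes [-0.0049 -0.     -0.0006]
TCP lateral mm 0.03606988168630698 tip from exit mm 5.013904598835666
```

View pics/c14.png

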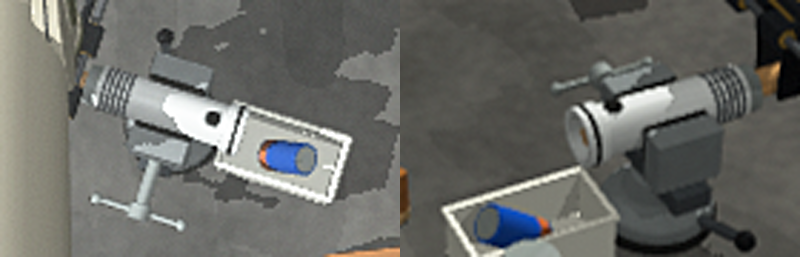

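The cell lies in the tub (top crop ~(290,157), scene crop ~(510,225)) and the dowel tip is just inside the head end. Now I'll draw the dowel out.

Request:
{"method": "send_rows", "body": {"steps": [[0, 0, 0, 0.005, 0, 0, 1], [0, 0, 0, 0.01, 0, 0, 1], [0, 0, 0, 0.013, 0, 0, 1], [0, 0, 0, 0.015, 0, 0, 1], [0, 0, 0, 0.015, 0, 0, 1], [0, 0, 0, 0.015, 0, 0, 1], [0, 0, 0, 0.013, 0, 0, 1], [0, 0, 0, 0.01, 0, 0, 1], [0, 0, 0, 0.005, 0, 0, 1], [0, 0, 0, 0, 0, 0, 1]]}}

```text
time: 36.2
ee_pos: [0.5941, 0.2216, 0.1167]
eef_rot: [0.803, 0.596, -0.001, 0.001]
ft_force: [-1.4, 0.5, -0.4]
width: 0.0226
```

```bash
python3 - <<'E'
from h import *
go(.507+.383*.294,-.0675+.383*.956,.1185,-17.1);lat()
E
```

```text
t 36.2 p [0.5941 0.2216 0.1167] yaw -16.77 f [-1.4  0.5 -0.4] w 0.0226
rot [0.05 0.15 0.33] shift now-axes [ 0.0811  0.0022 -0.002 ] shift goal-axes [ 0.0811  0.0017 -0.0018]
TCP lateral mm -1.7256409239864294 tip from exit mm 118.98889459118328
```

Request:
{"method": "send_rows", "body": {"steps": [[0, 0, 0.1, 0.004, 0.0005, -0.0005, 1], [0, 0, 0.1, 0.008, 0.0005, -0.0005, 1], [0, 0, 0.1, 0.011, 0.0005, -0.0005, 1], [0, 0, 0, 0.013, 0.0003, 0, 1], [0, 0, 0, 0.013, 0, 0, 1], [0, 0, 0, 0.012, 0, 0, 1], [0, 0, 0, 0.01, 0, 0, 1], [0, 0, 0, 0.006, 0, 0, 1], [0, 0, 0, 0.002, 0, 0, 1], [0, 0, 0, 0, 0, 0, 1]]}}

```text
time: 37.2
ee_pos: [0.6213, 0.3026, 0.1178]
eef_rot: [0.805, 0.594, -0.001, 0.001]
ft_force: [-1.2, 0.8, -1.4]
width: 0.0229
```

```bash
python3 - <<'E'
from h import *
go(.507+.383*.294,-.0675+.383*.956,.0205,-17.1);lat()
im,d=camera("scene");cv2.imwrite("pics/s15.png",cv2.resize(im[130:330,250:510],(780,600),interpolation=cv2.INTER_CUBIC))
E
```

```text
t 37.2 p [0.6213 0.3026 0.1178] yaw -17.15 f [-1.2  0.8 -1.4] w 0.0229
rot [ 0.04  0.18 -0.05] shift now-axes [-0.004  -0.0005  0.0973] shift goal-axes [-0.0043 -0.0004  0.0973]
TCP lateral mm 0.44230006767040364 tip from exit mm 204.44676324116136
```

View pics/s15.png

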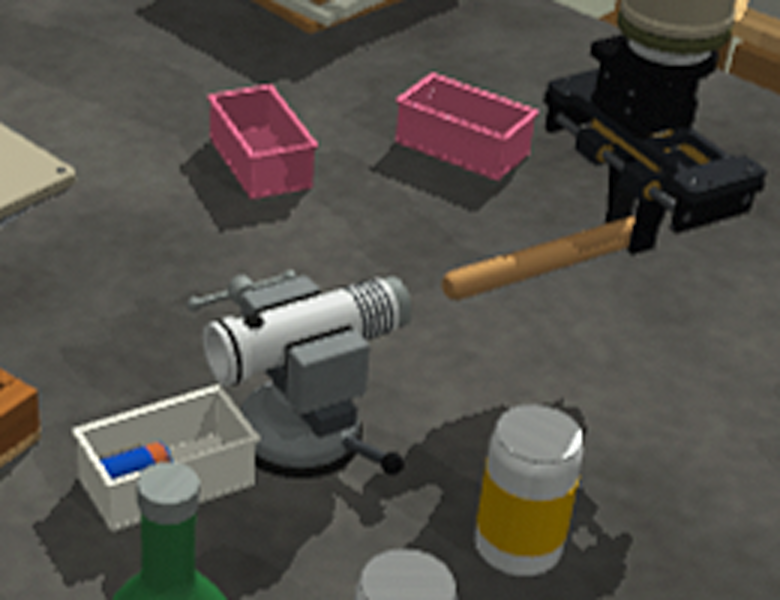

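The dowel is clear of the barrel and the cell is still in the tub. I'll lower the dowel to the worktop.

Request:
{"method": "send_rows", "body": {"steps": [[0, 0, 0, 0, 0, 0.004, 1], [0, 0, 0, 0, 0, 0.008, 1], [0, 0, 0, 0, 0, 0.012, 1], [0, 0, 0, 0, 0, 0.014, 1], [0, 0, 0, 0, 0, 0.014, 1], [0, 0, 0, 0, 0, 0.012, 1], [0, 0, 0, 0, 0, 0.008, 1], [0, 0, 0, 0, 0, 0.004, 1], [0, 0, 0, 0, 0, 0.001, 1], [0, 0, 0, 0, 0, 0, 1]]}}

```text
time: 38.25
ee_pos: [0.6203, 0.2993, 0.0321]
eef_rot: [0.805, 0.593, -0.003, 0.001]
ft_force: [-0.9, -0.2, -0.4]
width: 0.0223
```

```bash
python3 - <<'E'
from h import *
go(.507+.383*.294,-.0675+.383*.956,.0205,-17.1)
E
```

```text
t 38.25 p [0.6203 0.2993 0.0321] yaw -17.31 f [-0.9 -0.2 -0.4] w 0.0223
rot [-0.07  0.34 -0.21] shift now-axes [-0.0007 -0.0004  0.0116] shift goal-axes [-0.0008 -0.0005  0.0116]
```

Request:
{"method": "send_rows", "body": {"steps": [[0, 0.1, 0, 0, 0, 0.002, 1], [0, 0.1, 0, 0, 0, 0.002, 1], [0, 0.1, 0, 0, 0, 0.002, 1], [0, 0, 0, 0, 0, 0.002, 1], [0, 0, 0, 0, 0, 0.002, 1], [0, 0, 0, 0, 0, 0.001, 1], [0, 0, 0, 0, 0, 0.0005, 1], [0, 0, 0, 0, 0, 0, 1], [0, 0, 0, 0, 0, 0, 1], [0, 0, 0, 0, 0, 0, 1]]}}

```text
time: 39.25
ee_pos: [0.6214, 0.2999, 0.0217]
eef_rot: [0.805, 0.593, 0.001, -0.0]
ft_force: [0.4, 0.2, -1.0]
width: 0.0225
```

```bash
python3 - <<'E'
from h import *
go(.507+.383*.294,-.0675+.383*.956,.0205,-17.1)
E
```

```text
t 39.25 p [0.6214 0.2999 0.0217] yaw -17.31 f [ 0.4  0.2 -1. ] w 0.0225
rot [ 0.05 -0.12 -0.21] shift now-axes [-0.0017 -0.0014  0.0012] shift goal-axes [-0.0017 -0.0014  0.0012]
```

Release, then rise clear.

Request:
{"method": "send_rows", "body": {"steps": [[0, 0, 0, 0, 0, 0.001, 1], [0, 0, 0, 0, 0, 0.0005, 1], [0, 0, 0, 0, 0, 0, 1], [0, 0, 0, 0, 0, 0, 0.3], [0, 0, 0, 0, 0, 0, 0], [0, 0, 0, 0, 0, 0, -0.3], [0, 0, 0, 0, 0, 0, -0.6], [0, 0, 0, 0, 0, 0, -0.6], [0, 0, 0, 0, 0, 0, -0.6], [0, 0, 0, 0, 0, 0, -0.6]]}}

```text
time: 40.25
ee_pos: [0.6218, 0.3, 0.0206]
eef_rot: [0.805, 0.593, 0.002, -0.0]
ft_force: [0.1, -0.4, -0.2]
width: 0.067
```

Request:
{"method": "send_rows", "body": {"steps": [[0, 0, 0, 0, 0, -0.004, -0.6], [0, 0, 0, 0, 0, -0.008, -0.6], [0, 0, 0, 0, 0, -0.012, -0.6], [0, 0, 0, 0, 0, -0.02, -0.6], [0, 0, 0, 0, 0, -0.025, -0.6], [0, 0, 0, 0.01, 0, -0.025, -0.6], [0, 0, 0, 0.015, 0, -0.02, -0.6], [0, 0, 0, 0.015, 0, -0.01, -0.6], [0, 0, 0, 0.008, 0, -0.003, -0.6], [0, 0, 0, 0, 0, 0, -0.6]]}}

```text
time: 41.25
ee_pos: [0.6373, 0.3461, 0.1618]
eef_rot: [0.806, 0.592, 0.004, 0.0]
ft_force: [0.0, -0.1, -0.7]
width: 0.0694
```

```bash
python3 - <<'E'
from h import *
go(.6,.3,.2,-17.1)
im,d=camera("scene");cv2.imwrite("pics/s16.png",im)
im,d=camera("top");cv2.imwrite("pics/t16.png",im)
E
```

```text
t 41.25 p [0.6373 0.3461 0.1618] yaw -17.41 f [ 0.  -0.1 -0.7] w 0.0694
rot [ 0.32 -0.38 -0.31] shift now-axes [-0.0549 -0.0216 -0.0387] shift goal-axes [-0.055  -0.0221 -0.0382]
```

View pics/s16.png

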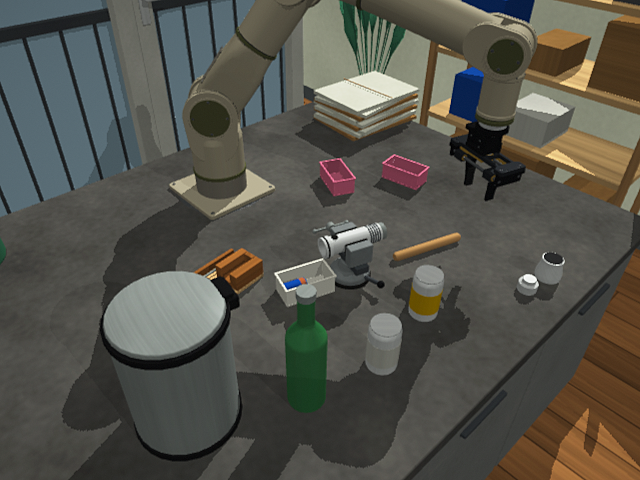

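View pics/t16.png

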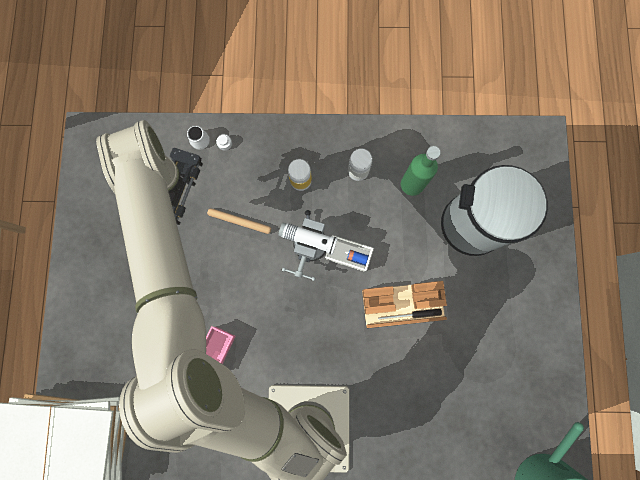

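The final pictures show the cell in the tub (top ~357,257) and the dowel flat on the worktop (~240,221), clear of the barrel. Both cans, the bottle and the bin stand at the same pixels as at the start, and the gripper is clear. I'll hand in.

Request:
{"method": "send_rows", "body": {"steps": [[0, 0, 0, 0, 0, 0, -0.6], [0, 0, 0, 0, 0, 0, -0.6], [0, 0, 0, 0, 0, 0, -0.6], [0, 0, 0, 0, 0, 0, -0.6], [0, 0, 0, 0, 0, 0, -0.6], [0, 0, 0, 0, 0, 0, -0.6], [0, 0, 0, 0, 0, 0, -0.6], [0, 0, 0, 0, 0, 0, -0.6], [0, 0, 0, 0, 0, 0, -0.6], [0, 0, 0, 0, 0, 0, -0.6]]}}

```text
time: 42.35
ee_pos: [0.6362, 0.3411, 0.1581]
eef_rot: [0.807, 0.59, 0.001, 0.001]
ft_force: [0.1, -0.4, 0.1]
width: 0.0698
```

```bash
python3 -c "
from bench import *
print(close_job())"
```

```text
the job is handed in; nothing more can be done
None
```

The cell is out of the barrel and lying in the white tub. I stood the tub under the head end first. I then re-gripped the dowel about 17 mm from one end, pushed from the tail end, drew the dowel out and laid it flat on the worktop behind the tail. I handed in at about 42 s.

- **Last checks:** both final views show the cell in the tub, the dowel flat and clear of the barrel, and the cans, bottle and bin where they started. The gripper was touching nothing. The highest force I read between moves was about 9 N, during the push.
- **What went off plan:**
  - Part-way through the push, small steps stalled against the jam and the tool pitched about 2°. I straightened it and pushed with larger steps.
  - The tip stopped about 5 mm short of flush by my estimate, because the pictures already showed the cell in the tub.
  - The two cameras put the barrel about 5 mm apart, so I lined the dowel up against the barrel within each picture.

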